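# Load the seasoning doser's loose parts into the UV steriliser

## Task

Get the seasoning doser's loose parts into the UV steriliser. Unscrew the black filler cap from the top of the doser and keep hold of it as it comes free, so that it never touches the worktop; pull the steriliser's lid open against its roller catch, and stand the cap and every white dosing cup from the bench on the steriliser's floor, right way up and none on top of another. Then push the lid down until the catch snaps it fully shut, and leave everything else on the bench as it is.

Things in the scene. Friction and masses are not known exactly. Their poses are not given: they have to be found in the camera images.
- cap: black ribbed screw cap on the doser's neck: 60 mm across, 32 mm high, 60 g, hollow and open below, top 7 mm solid. Origin: centre of its underside; z up the thread axis; it turns with the cap. Right-hand thread: turned anticlockwise seen from above it climbs 8 mm a turn; after 1.9 turns (15 mm) from the tight start it is free to lift off, not before. Turns easily; stays put between grips.
- neck_rim (a point): centre of the top of the doser's fixed upright filler neck (45 mm over the thread), 248 mm above the worktop. The tight cap's underside is 25 mm below it; a freed cap clears the neck once its underside is above it. The cap has 2 mm of sideways play. Below: the hopper's sloping shoulder, 50 mm under the rim near the neck, 62 mm under it 74 mm out, 170 mm across; then a 200 x 180 mm housing 95 mm high.
- cup0: small plain white plastic dosing cup, one of two to four on the bench, upright with its mouth up: a straight-sided beaker 44 mm across and 36 mm high, wall 2.5 mm, 30 to 60 g. Origin: centre of its underside, z up. May be absent.
- cup1: as cup0; may be absent.
- cup2: as cup0; may be absent.
- cup3: as cup0; may be absent.
- tray (a point): centre of the UV steriliser's inner floor, 20 mm above the worktop. A fixed white open chest, 240 mm along x (front at -x, facing mid-bench; hinge at +x), 320 mm along y, rim 80 mm above its floor, walls 10 to 12 mm. Free floor: x -108 to 108, y -150 to 150 mm; the roller catch sticks in from mid front wall to x = -85 mm, over |y| < 30 mm, 46 mm and more above the floor.
- lid_hinge (a point): middle of the lid's hinge line, on the chest's rim at x +120 mm, z +80 mm in tray's frame; axes as tray's; the hinge line runs along y.
- lid_handle (a point): middle of the lid's steel bar handle: round, 12 mm thick, 110 mm long, along y of tray, on a post at each end, open between. Its centre is 34 mm above the 10 mm clear lid panel that lies on the rim, 25 mm in from the lid's front edge; when shut 215 mm from the hinge line horizontally and 44 mm above it. Moves with the lid.
- lid (a joint): lid angle, rad: 0 shut, 1.5 fully open (stop), rising from the front. Stiff hinge: the lid stays at any angle (1 to 5 N at the handle to move it). A sprung roller at the front grips a tongue under the shut lid: about 10 N up at the handle pulls it free. Closing, it meets the roller near 0.06 and must be pushed down, about 10 N, past 0.03; then the roller pulls it to 0. Otherwise it stays ajar.
- sanitiser: clear bottle with a white cap 64 mm across, 170 mm high; a bystander, to be left alone. Origin: its underside.
- spice_jar: amber jar 68 mm across, 100 mm high; a bystander, to be left alone. Origin: its underside.
- label_roll: paper roll 80 mm across, 35 mm high, lying flat; a bystander, to be left alone. Origin: its underside.
- marker: black marker pen 130 mm long, 16 mm thick; a bystander, to be left alone. Origin: its underside.
- scoop: steel spoon-shaped scoop 190 mm long; a bystander, to be left alone. Origin: its underside.
- weight: brass check weight 32 mm across, 42 mm high with a waisted knob; a bystander, to be left alone. Origin: its underside.
- tape_dispenser: grey tape dispenser 140 x 50 mm, 80 mm high; a bystander, to be left alone. Origin: its underside.
Not all that is in view belongs to the job. Leave any orange or purple look-alike of the cup2 alone.

How it is judged (in metres and radians):
On the way, in this order (a step that is already met when the one before it is completed fails the run):
1. the lid is pulled open past its catch (value of joint lid above 0.6 rad), for 0.2 s.
2. with the lid open, the cap and all the cups stand on the steriliser's floor, released (x of cap in the frame of tray between -0.108 and 0.108 m and y of cap in the frame of tray between -0.15 and 0.15 m and z of cap in the frame of tray between -0.01 and 0.012 m and angle between each of cap, cup0, cup1, cup2, cup3's own z axis and vertical below 0.2 rad and x of cup0 in the frame of tray between -0.108 and 0.108 m and y of cup0 in the frame of tray between -0.15 and 0.15 m and z of cup0 in the frame of tray between -0.01 and 0.012 m and x of cup1 in the frame of tray between -0.108 and 0.108 m and y of cup1 in the frame of tray between -0.15 and 0.15 m and z of cup1 in the frame of tray between -0.01 and 0.012 m and x of cup2 in the frame of tray between -0.108 and 0.108 m and y of cup2 in the frame of tray between -0.15 and 0.15 m and z of cup2 in the frame of tray between -0.01 and 0.012 m and x of cup3 in the frame of tray between -0.108 and 0.108 m and y of cup3 in the frame of tray between -0.15 and 0.15 m and z of cup3 in the frame of tray between -0.01 and 0.012 m and value of joint lid above 0.3 rad and contact force between each of cap, cup0, cup1, cup2, cup3 and the fingers below 0.5 N), for 0.2 s.
At the end, for the whole second after the job is handed in: The cap and every cup present stand right way up (within 0.2 rad) on the steriliser's floor (inside its walls, underside less than 12 mm above the floor, so none stacked), at rest and released, and the lid is snapped shut (below 0.02 rad) (x of cap in the frame of tray between -0.108 and 0.108 m and y of cap in the frame of tray between -0.15 and 0.15 m and z of cap in the frame of tray between -0.01 and 0.012 m and angle between each of cap, cup0, cup1, cup2, cup3's own z axis and vertical below 0.2 rad and x of cup0 in the frame of tray between -0.108 and 0.108 m and y of cup0 in the frame of tray between -0.15 and 0.15 m and z of cup0 in the frame of tray between -0.01 and 0.012 m and x of cup1 in the frame of tray between -0.108 and 0.108 m and y of cup1 in the frame of tray between -0.15 and 0.15 m and z of cup1 in the frame of tray between -0.01 and 0.012 m and x of cup2 in the frame of tray between -0.108 and 0.108 m and y of cup2 in the frame of tray between -0.15 and 0.15 m and z of cup2 in the frame of tray between -0.01 and 0.012 m and x of cup3 in the frame of tray between -0.108 and 0.108 m and y of cup3 in the frame of tray between -0.15 and 0.15 m and z of cup3 in the frame of tray between -0.01 and 0.012 m and linear speed of each of cap, cup0, cup1, cup2, cup3 below 0.03 m/s and value of joint lid below 0.02 rad); the robot touches nothing.
It fails at once if the cap touches the worktop (contact force between cap and table above 0.1 N).
It fails at once if another thing on the bench is displaced by more than 8 cm or knocked over (distance of any of sanitiser, spice_jar, label_roll, marker, scoop, weight, tape_dispenser from where it was at the start of the episode above 0.08 m or angle between any of sanitiser, spice_jar's own z axis and vertical above 0.6 rad).
Of cup0, cup1, cup2, cup3 only 2 to 4 are there at a start; the rules pass over those that are not, and their reading is None.
At some moment in a run one of cup0, cup1, cup2, cup3 may be knocked a few centimetres aside while the robot is not near it.
It also fails if it takes over 210 s, if anything falls off the work surface, if the arm or the gripper's body presses on something with over 40 N, if the wrist force passes 120 N, or if a joint passes its speed limit or range.

## Robot

A 7-joint arm with a two-finger parallel gripper is mounted at the origin on the work surface. World frame = base frame: x ahead of the robot, y to its left, z up, the work surface at z = 0. Lengths are in mm, angles in rad, forces in N, time in s.
With the tool pointing down it reaches from about 400 to 875 mm from the base axis. Payload 4.4 kg.
Tool frame: the origin (TCP) lies midway between the tips of the shut fingers; the grasp point (between the pads) lies 19 mm behind it; z points along the fingers, y is the line along which they close (so a half turn about z gives the same grasp; the last joint's range is limited). The gripper opens to 85 mm and grips with 20 to 120 N. Pads are 22 mm wide; open, the fingers measure 114 mm over their backs; the gripper's body (76 mm by 85 mm) begins 54 mm behind the grasp point. The pads swing forward as they close: fully open they stand 13 mm farther back than shut.
Start: joints at [-0.066, 0.628, 0.038, 1.517, -0.027, 0.996, -0.02], TCP at [650.014, 0.028, 205.713] pointing down, gripper open.
Joint ranges: [-3.06, 3.06], [-0.37, 2.12], [-1.25, 1.32], [0.18, 2.47], [-1.1, 4.24], [0.23, 1.98], [-2.94, 2.94]. Speed limits (rad/s): [2.57, 2.57, 3.14, 3.14, 3.14, 3.14, 3.14].

## Interface

Orientations are given as [roll, pitch, yaw] about the fixed x, y, z axes, in that order (R = Rz(yaw) Ry(pitch) Rx(roll)).
In Python, from cell import ctrl gives the robot as it stands. The module is installed in compiled form; this text tells all that it offers.
- The arm moves only by the tool step_arm, never from a script. Its argument "commands" is one flat list of numbers, 7 for each row, row after row: the shift along the tool's x, y, z in cm, then the turn, a rotation vector about the tool's x, y, z in rad, then the opening, from 0 (shut) to 1 (fully open). A call has 1 to 10 rows; each row is the pose to reach, as a shift and turn from the pose commanded when the call began, along the tool's axes at that moment; what a row does not reach only later rows make up. A row lasts 1/10 s, in which the tool goes at most 50 mm and 8.59 degrees, less where a joint would pass 70% of its speed; a pose out of reach is approached as far as the arm can. A call with a gripper value outside its range is refused whole. The fingers move at their own pace and stop on an object; the grip force is fixed at half the most. Time passes only in rows, so rows that repeat a pose let the fingers close. It gives the time, the measured TCP pose, the force, the opening and the grip force at its end, in the units of the state.
- ctrl.read_state(): the state, without advancing time (a new reading comes with each control period).
- ctrl.get_image(name): name is "scene" or "side" or "wrist"; returns a dict with "image" (384x512x3 uint8, red, green, blue), "range_z" (384x512 float32, mm along the optical axis (not along the pixel's ray), 0 where there is no reading), "vfov" (degrees; the focal length in pixels is half the picture's height over the tangent of half this angle, whatever the lens; pixels are square), "cx", "cy" (the principal point, pixels), "D" ([k1, k2, p1, p2, k3] as OpenCV has them; the pictures are not rectified), "world_to_cam" (4x4, takes a point from world to camera coordinates). Camera axes: x right, y down, z forward; pixel columns grow to the right and rows downward; lengths in mm; the calibration is good to about 2 mm. A picture is of the moment at which its call begins.
- ctrl.finish_job(): hands the job in; it is judged then, once.
The state is a dict: "clock": time; "qpos": joint angles; "qd": joint speeds; "tau": joint torques, N m; "eef_pos": TCP position; "tool_rot": TCP orientation; "force": force on the tool from outside, world axes, zero at the start; "torque": the same for the moment, N m; "width": finger opening in mm; "gripper_force": force on a finger pad.
Only numpy, scipy, OpenCV 4.12 (cv2) and the standard library are available. Lean on these libraries where they do the work, as an engineer would, in place of code of your own. Each camera call takes 0.05 s, during which the arm holds its last target. There are 200 camera calls.

## Working session

There is one attempt and no reset: what is moved stays moved. The work goes in short steps, Python scripts to look and compute and a tool call to move; the robot and the scene stay as the last step left them, time stands still between calls to the robot, and variables do not carry over. Pictures are saved under pics/ and viewed, at most 14 in all, crops included, and the job is handed in when it is done.

Besides the shell and the picture viewer there is one more tool, called after "Call:" by a JSON object that holds its "name" and its "arguments", one argument or row to a line. step_arm: Moves the arm, as the interface text tells. Its arguments: {"type":"object","properties":{"commands":{"type":"array"}},"required":["commands"]}

```bash
mkdir -p pics && cat > h.py <<'E'
import numpy as np, cv2, json
from cell import ctrl
from scipy.spatial.transform import Rotation as R
def cam(n,save=None):
    d=ctrl.get_image(n)
    if save: cv2.imwrite(f'pics/{save}.png',d['image'][:,:,::-1])
    np.savez(f'/tmp/{n}.npz',**d)
    return d
def load(n): return dict(np.load(f'/tmp/{n}.npz'))
def K(d):
    f=d['image'].shape[0]/2/np.tan(np.radians(float(d['vfov']))/2)
    return np.array([[f,0,float(d['cx'])],[0,f,float(d['cy'])],[0,0,1]])
def cloud(d):
    h,w=d['range_z'].shape
    u,v=np.meshgrid(np.arange(w),np.arange(h))
    p=cv2.undistortPoints(np.stack([u,v],-1).reshape(-1,1,2).astype(float),K(d),np.array(d['D'],float)).reshape(h,w,2)
    z=d['range_z'][...,None].astype(float)
    c=np.concatenate([p*z,z],-1)
    M=np.linalg.inv(d['world_to_cam'])
    P=c@M[:3,:3].T+M[:3,3]
    P[d['range_z']==0]=np.nan
    return P
def at(P,u,v,r=2): return np.nanmedian(P[v-r:v+r+1,u-r:u+r+1].reshape(-1,3),0).round(0)
def st():
    s=ctrl.read_state(); print({k:np.round(s[k],3).tolist() for k in ('clock','qpos','eef_pos','tool_rot','force','width','gripper_force')}); return s
def to(pos,rpy=None):
    "shift (cm) and rotvec, tool axes, from current pose to world target"
    s=ctrl.read_state(); Rt=R.from_euler('xyz',s['tool_rot'])
    print('shift',np.round(Rt.inv().apply(np.array(pos)-s['eef_pos'])/10,2))
    if rpy is not None: print('rot',np.round((Rt.inv()*R.from_euler('xyz',rpy)).as_rotvec(),3))
E
python3 - <<'E'
from h import *
for n in('scene','side','wrist'): cam(n,n+'0')
a,b=load('scene')['image'],load('side')['image']
st()
E
```

```text
{'clock': 0.15, 'qpos': [-0.066, 0.629, 0.038, 1.518, -0.027, 0.996, -0.02], 'eef_pos': [649.502, 0.023, 205.013], 'tool_rot': [-3.14, 0.0, 1.571], 'force': [-1.104, -0.517, -0.353], 'width': 85.063, 'gripper_force': 0.0}
```

View pics/scene0.png

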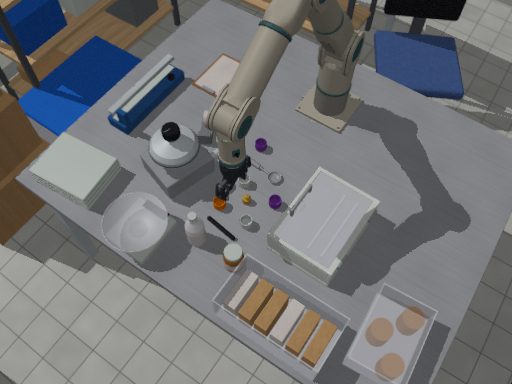

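View pics/side0.png

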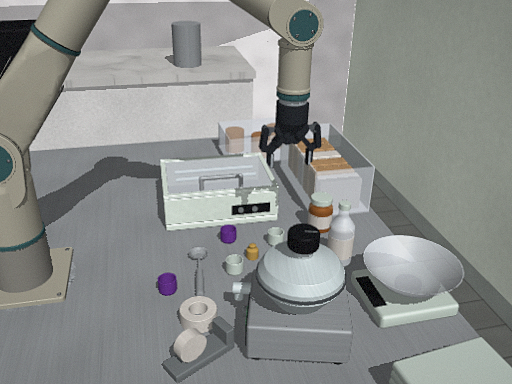

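Scene: cap at (171,131). White cups at (245,222) and (243,180). Look-alikes: purple cups at (261,145) and (275,202), orange cup at (219,203), brass weight at (246,198), scoop bowl at (275,178). The side view shows white cups at (275,236) and (234,264), plus a white blob at (240,290). I'll check these in one crop.

```bash
python3 - <<'E'
from h import *
a=load('scene');b=load('side')
A=cv2.resize(a['image'][115:265,140:390,::-1],None,fx=3.2,fy=3.2,interpolation=2)[:, :800]
B=cv2.resize(b['image'][215:335,150:400,::-1],None,fx=3.2,fy=3.2,interpolation=2)[:,:800]
cv2.imwrite('pics/crop1.png',cv2.resize(np.vstack([A,B]),None,fx=.69,fy=.69,interpolation=3))
P=cloud(a);Q=cloud(b)
for n,(u,v) in dict(cap=(171,127),cup_a=(245,222),cup_b=(243,182),pur1=(261,145),pur2=(275,202),oran=(219,203),wt=(246,198),table=(150,215),lid=(320,225),handle=(300,200)).items(): print('scene',n,at(P,u,v,1))
for n,(u,v) in dict(cap=(304,232),cup_a=(275,240),cup_b=(234,268),blob=(240,290),scoop=(198,254),wt=(253,252),roll=(198,310),table=(120,330),handle=(222,180),lidtop=(190,175)).items(): print('side',n,at(Q,u,v,1))
# height-based segmentation: small tops
import itertools
for nm,P_ in(('sc',P),('si',Q)):
    z=P_[...,2]; m=((z>215)&(z<300)&(P_[...,0]>300)&(P_[...,0]<900)&(P_[...,1]>60)).astype(np.uint8)
    n,l,s,c=cv2.connectedComponentsWithStats(m)
    for i in range(1,n):
        if s[i,4]>40: q=P_[l==i]; print(nm,s[i],np.nanmin(q,0).round(),np.nanmax(q,0).round())
E
```

```text
scene cap [ 587. -301.  254.]
scene cup_a [632.  23.   4.]
scene cup_b [505. -77.   4.]
scene pur1 [ 327. -115.    0.]
scene pur2 [508.  65.   0.]
scene oran [624. -97.   4.]
scene wt [565. -19.  35.]
scene table [ 815. -242.   57.]
scene lid [545. 260. 108.]
scene handle [523. 166. 148.]
side cap [ 588. -306.  256.]
side cup_a [625.  13.  21.]
side cup_b [495. -90.  25.]
side blob [ 484. -219.   67.]
side scoop [420.  14.   4.]
side wt [554. -35.  25.]
side roll [ 393. -202.   12.]
side table [ 225. -219.    1.]
side handle [516. 206. 112.]
side lidtop [430. 258. 112.]
si [ 133    6   96   16 1300] [ 300. 2215.  215.] [ 899. 2302.  300.]
si [172  31  30  21 507] [ 477. 1359.  215.] [ 618. 1454.  300.]
```

View pics/crop1.png

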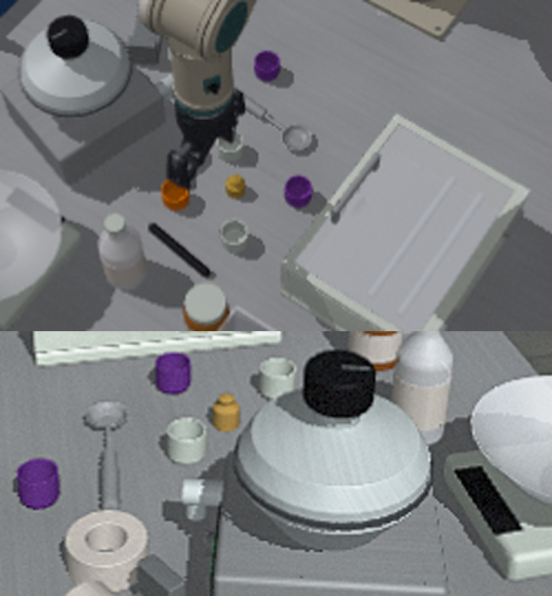

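```bash
python3 - <<'E'
from h import *
a=load('scene');b=load('side')
P=cloud(a);Q=cloud(b)
for nm,P_,d in(('sc',P,a),('si',Q,b)):
    x,y,z=P_[...,0],P_[...,1],P_[...,2]
    m=(np.hypot(x-590,y+305)<60)&(z>225)&(z<280)&(d['image'].max(-1)<90)
    q=P_[m]; print(nm,'cap',len(q),q.min(0).round(),q.max(0).round(), 'top',np.percentile(q[:,2],[50,90,97]).round())
    t=q[q[:,2]>np.percentile(q[:,2],97)-5]; print(' topface',t.mean(0).round(1),cv2.minEnclosingCircle(t[:,:2].astype(np.float32)))
    m=(x>300)&(x<800)&(y>80)&(y<480)&(z>92)&(z<122)
    q=P_[m]; r=cv2.minAreaRect(q[:,:2].astype(np.float32)); print(' lid',r,np.median(q[:,2]))
    m=(x>420)&(x<620)&(y>100)&(y<260)&(z>132)&(z<165)
    q=P_[m];
    if len(q)>4: print(' handle',len(q),cv2.minAreaRect(q[:,:2].astype(np.float32)),np.percentile(q[:,2],[10,50,95]),q.mean(0))
    for nm2,c in(('cupa',(628,18)),('cupb',(500,-83))):
        m=(np.hypot(x-c[0],y-c[1])<45)&(z>31)&(z<42)&(d['image'].min(-1)>120)
        q=P_[m]; print(nm2,len(q),q[:,2].max(),cv2.minEnclosingCircle(q[:,:2].astype(np.float32)))
    # any other blobs heights 25..45 near bench
E
```

```text
sc cap 277 [ 565. -329.  226.] [ 626. -271.  261.] top [252. 257. 259.]
 topface [ 593.4 -298.5  256. ] ((595.2803955078125, -299.052001953125), 29.892398834228516)
 lid ((575.4114990234375, 279.985107421875), (399.23358154296875, 449.1248779296875), 89.90654754638672) 108.52055402269184
 handle 129 ((513.40673828125, 164.45008850097656), (12.523256301879883, 119.96880340576172), 89.01858520507812) [141.85545815 145.76928965 151.52339008] [517.55238002 165.04842855 146.07949907]
cupa 22 39.59614778531636 ((636.8472900390625, 28.926223754882812), 22.620737075805664)
cupb 13 39.93643998042808 ((507.6153259277344, -68.85025024414062), 21.321056365966797)
si cap 833 [ 556. -332.  225.] [ 618. -273.  258.] top [254. 257. 257.]
 topface [ 586.3 -303.8  255.6] ((587.0333862304688, -301.39483642578125), 29.64197540283203)
 lid ((561.45556640625, 254.128173828125), (451.2619934082031, 387.9931640625), 5.524897575378418) 111.18891692987074
 handle 216 ((505.98565673828125, 162.90029907226562), (120.60972595214844, 15.357145309448242), 0.41674646735191345) [138.84151038 146.62661579 151.63174015] [506.24520147 162.35681913 145.82374812]
cupa 82 39.685396346101584 ((630.132080078125, 29.94085121154785), 24.205638885498047)
cupb 90 39.782517096600714 ((496.2116394042969, -70.3004150390625), 25.51616859436035)
```

Call:
{"name": "step_arm", "arguments": {
  "commands": [16.4,-14,-4,0,0,1.571,1,16.4,-14,-4,0,0,1.571,1,16.4,-14,-4,0,0,1.571,1,16.4,-14,-4,0,0,1.571,1,16.4,-14,-4,0,0,1.571,1,16.4,-14,-4,0,0,1.571,1,16.4,-14,-4,0,0,1.571,1,16.4,-14,-4,0,0,1.571,1,16.4,-14,-4,0,0,1.571,1,16.4,-14,-4,0,0,1.571,1]
}}

```text
clock: 1.15
eef_pos: [509.8, 164.1, 245.5]
tool_rot: [3.142, 0.0, 0.065]
force: [-0.6, -0.0, 0.6]
width: 85.4
gripper_force: 0.0
```

```bash
python3 - <<'E'
from h import *
st()
w=cam('wrist','wrist1');s=cam('side');a=cam('scene')
cv2.imwrite('pics/v1.png',np.hstack([w['image'][:,:,::-1],cv2.resize(a['image'][110:270,170:330,::-1],(384,384))])[:, :800] if 0 else np.hstack([cv2.resize(w['image'][:,:,::-1],(400,300)),cv2.resize(a['image'][110:260,140:340,::-1],(400,300))]))
P=cloud(w)
x,y,z=P[...,0],P[...,1],P[...,2]
m=(x>420)&(x<600)&(y>130)&(y<200)&(z>136)&(z<160)
q=P[m];print(len(q))
if len(q)>5: print(cv2.minAreaRect(q[:,:2].astype(np.float32)),np.percentile(q[:,2],[5,50,95]))
E
```

```text
{'clock': 1.15, 'qpos': [-0.667, 0.448, 0.444, 1.795, -0.231, 0.951, -1.632], 'eef_pos': [509.752, 164.098, 245.532], 'tool_rot': [3.142, 0.0, 0.065], 'force': [-0.614, -0.015, 0.647], 'width': 85.367, 'gripper_force': 0.0}
1588
((508.1678771972656, 162.71517944335938), (12.005392074584961, 120.94123840332031), 88.9571533203125) [145.54111677 148.86691708 150.56760331]
```

View pics/v1.png

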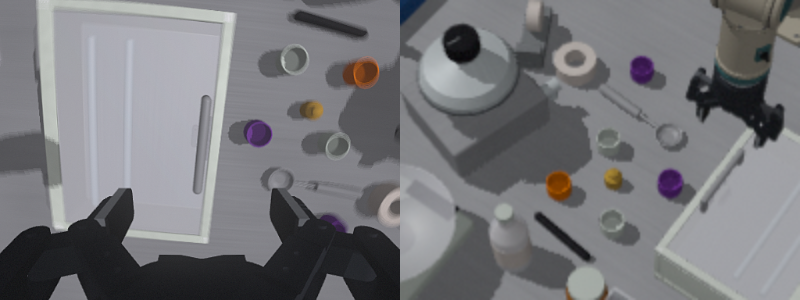

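The wrist view shows the handle bar at (202,145) and white cups at (294,60) and (337,145). The purple and orange cups and the weight are not for this job. The handle measures (508,163,144.5), which fits the given heights.

Call:
{"name": "step_arm", "arguments": {
  "commands": [-0.2,0.15,5,0,0,0.083,1,-0.2,0.15,9,0,0,0.083,1,-0.2,0.15,11.9,0,0,0.083,1,-0.2,0.15,11.9,0,0,0.083,1,-0.2,0.15,11.9,0,0,0.083,0,-0.2,0.15,11.9,0,0,0.083,0,-0.2,0.15,11.9,0,0,0.083,0,-0.2,0.15,11.9,0,0,0.083,0,-0.2,0.15,11.9,0,0,0.083,0,-0.2,0.15,11.9,0,0,0.083,0]
}}

```text
clock: 2.3
eef_pos: [508.3, 162.5, 127.1]
tool_rot: [-3.141, -0.001, -0.012]
force: [-0.5, 0.3, -0.8]
width: 0.3
gripper_force: 0.0
```

```bash
python3 - <<'E'
from h import *
s=st()
Rt=R.from_euler('xyz',s['tool_rot']); p0=s['eef_pos']
k=.5; rows=[]
for t in np.linspace(0,1.3,21)[1:]:
    f=k*t
    d=np.array([0,-215*np.cos(t)+44*np.sin(t)+215-19*np.sin(f),215*np.sin(t)+44*np.cos(t)-44+19*(1-np.cos(f))])
    rows.append((d,f))
for blk in (rows[:10],rows[10:]):
    b0=(np.zeros(3),0) if blk is not rows[10:] and blk[0] is rows[0] else rows[9]
    Rb=Rt*R.from_rotvec([-b0[1],0,0])
    for d,f in blk: print(np.round(Rb.inv().apply(d-b0[0])/10,1),round(-(f-b0[1]),3))
E
```

```text
{'clock': 2.3, 'qpos': [-0.615, 0.601, 0.383, 1.93, -0.345, 0.675, -1.603], 'eef_pos': [508.28, 162.542, 127.1], 'tool_rot': [-3.141, -0.001, -0.012], 'force': [-0.516, 0.29, -0.823], 'width': 0.252, 'gripper_force': 0.0}
[-0.  -0.3 -1.4] -0.032
[-0.  -0.6 -2.8] -0.065
[-0.  -1.1 -4.1] -0.098
[-0.  -1.6 -5.4] -0.13
[-0.  -2.2 -6.7] -0.162
[-0.  -2.9 -7.9] -0.195
[-0.  -3.7 -9. ] -0.228
[ -0.   -4.5 -10.2] -0.26
[ -0.1  -5.5 -11.2] -0.292
[ -0.1  -6.4 -12.2] -0.325
[-0.  -0.7 -1.2] -0.033
[-0.  -1.5 -2.4] -0.065
[-0.  -2.3 -3.5] -0.097
[-0.1 -3.2 -4.5] -0.13
[-0.1 -4.2 -5.5] -0.163
[-0.1 -5.3 -6.4] -0.195
[-0.1 -6.4 -7.3] -0.227
[-0.1 -7.5 -8. ] -0.26
[-0.1 -8.7 -8.7] -0.293
[-0.1 -9.9 -9.3] -0.325
```

```bash
python3 - <<'E'
from h import *
w=cam('wrist');s=cam('side')
cv2.imwrite('pics/v2.png',np.hstack([cv2.resize(w['image'][:,:,::-1],(400,300)),cv2.resize(s['image'][80:230,130:330,::-1],(400,300))]))
E
```

```text
(no output)
```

View pics/v2.png

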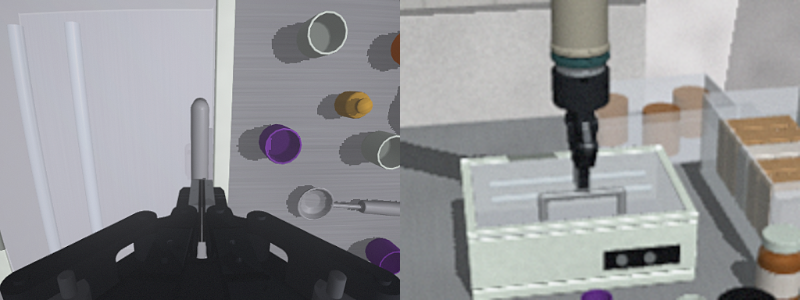

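```bash
python3 - <<'E'
from h import *
w=load('wrist');P=cloud(w);s=st()
for v in (130,150,170,190,215,225,235,245,255,265,275,290,310,320): print(v,[P[v,u].round().tolist() for u in (244,257,266)])
E
```

```text
{'clock': 2.4, 'qpos': [-0.615, 0.601, 0.383, 1.93, -0.345, 0.674, -1.603], 'eef_pos': [508.156, 162.49, 126.851], 'tool_rot': [-3.141, -0.0, -0.012], 'force': [0.08, -0.957, 0.027], 'width': 0.154, 'gripper_force': 0.0}
130 [[565.0, 169.0, 111.0], [567.0, 160.0, 146.0], [565.0, 155.0, 110.0]]
150 [[558.0, 167.0, 146.0], [558.0, 161.0, 149.0], [558.0, 156.0, 147.0]]
170 [[548.0, 167.0, 147.0], [548.0, 161.0, 149.0], [547.0, 156.0, 147.0]]
190 [[537.0, 168.0, 147.0], [538.0, 161.0, 150.0], [537.0, 156.0, 146.0]]
215 [[523.0, 168.0, 146.0], [525.0, 161.0, 151.0], [510.0, 155.0, 110.0]]
225 [[517.0, 168.0, 146.0], [519.0, 161.0, 149.0], [503.0, 155.0, 110.0]]
235 [[519.0, 167.0, 164.0], [519.0, 161.0, 164.0], [519.0, 157.0, 162.0]]
245 [[519.0, 167.0, 174.0], [519.0, 161.0, 174.0], [518.0, 157.0, 173.0]]
255 [[519.0, 166.0, 184.0], [519.0, 161.0, 185.0], [519.0, 157.0, 183.0]]
265 [[521.0, 166.0, 195.0], [518.0, 161.0, 190.0], [520.0, 157.0, 194.0]]
275 [[521.0, 165.0, 202.0], [513.0, 161.0, 190.0], [521.0, 158.0, 202.0]]
290 [[521.0, 165.0, 211.0], [507.0, 161.0, 191.0], [518.0, 158.0, 207.0]]
310 [[521.0, 164.0, 222.0], [466.0, 162.0, 149.0], [505.0, 158.0, 201.0]]
320 [[518.0, 165.0, 222.0], [459.0, 162.0, 149.0], [500.0, 158.0, 201.0]]
```

Call:
{"name": "step_arm", "arguments": {
  "commands": [0,0,-6,0,0,0,0,0,0,-6,0,0,0,0,0,0,-6,0,0,0,0]
}}

```text
clock: 2.7
eef_pos: [509.6, 162.8, 188.6]
tool_rot: [-3.14, -0.004, -0.012]
force: [-0.0, 0.2, -1.3]
width: -0.3
gripper_force: 0.0
```

```bash
python3 - <<'E'
from h import *
w=cam('wrist');P=cloud(w);s=st()
q=P[np.isfinite(P[...,2])]
q=q[(np.abs(q[:,0]-508)<14)&(np.abs(q[:,1]-162)<25)&(q[:,2]>160)]
print(len(q),q[:,2].min())
for z in range(160,270,6):
    t=q[(q[:,2]>=z)&(q[:,2]<z+6)]
    if len(t): print(z,len(t),t.min(0).round(),t.max(0).round())
w=np.linalg.inv(w['world_to_cam']);print(w.round(2))
E
```

```text
{'clock': 2.75, 'qpos': [-0.654, 0.518, 0.435, 1.873, -0.293, 0.812, -1.649], 'eef_pos': [508.293, 162.663, 187.065], 'tool_rot': [-3.141, -0.001, -0.012], 'force': [0.134, -0.132, -0.579], 'width': 0.145, 'gripper_force': 0.0}
9866 216.33678897524746
214 49 [519. 155. 216.] [520. 167. 220.]
220 238 [515. 148. 220.] [521. 174. 226.]
226 318 [515. 147. 226.] [521. 175. 232.]
232 336 [515. 147. 232.] [521. 174. 238.]
238 365 [515. 147. 238.] [521. 174. 244.]
244 255 [500. 147. 244.] [521. 174. 250.]
250 577 [498. 143. 250.] [522. 181. 256.]
256 968 [497. 137. 256.] [522. 187. 262.]
262 1321 [498. 137. 262.] [522. 187. 268.]
268 1595 [503. 137. 268.] [522. 187. 274.]
[[-1.0000e-02 -9.6000e-01 -2.7000e-01  5.7702e+02]
 [-1.0000e+00  1.0000e-02  1.0000e-02  1.5973e+02]
 [-0.0000e+00  2.7000e-01 -9.6000e-01  3.5689e+02]
 [ 0.0000e+00  0.0000e+00  0.0000e+00  1.0000e+00]]
```

```bash
python3 - <<'E'
from h import *
for n in('side','scene','wrist'):
    d=cam(n) if n!='wrist' else load(n);P=cloud(d)
    q=P[np.isfinite(P[...,2])]
    q=q[(np.abs(q[:,0]-508)<70)&(np.abs(q[:,1]-162)<70)&(q[:,2]>160)]
    print(n,len(q))
    for z in range(160,340,10):
        t=q[(q[:,2]>=z)&(q[:,2]<z+10)]
        if len(t): print(z,len(t),t.min(0).round(),t.max(0).round())
E
```

```text
side 4279
210 13 [495. 156. 214.] [516. 170. 220.]
220 30 [495. 148. 221.] [516. 167. 230.]
230 29 [495. 149. 231.] [516. 171. 240.]
240 31 [495. 146. 240.] [516. 165. 250.]
250 13 [494. 139. 250.] [515. 173. 259.]
260 33 [493. 127. 260.] [516. 191. 269.]
270 27 [491. 118. 270.] [518. 153. 279.]
280 45 [488. 110. 280.] [517. 171. 290.]
290 51 [489. 103. 291.] [523. 175. 300.]
300 83 [486.  98. 300.] [525. 175. 310.]
310 84 [486. 111. 310.] [526. 186. 320.]
320 44 [486. 121. 320.] [514. 168. 330.]
330 36 [494. 121. 330.] [526. 143. 340.]
scene 4076
210 7 [515. 158. 213.] [522. 173. 219.]
220 11 [510. 152. 221.] [524. 176. 230.]
230 18 [512. 150. 230.] [525. 177. 239.]
240 10 [516. 155. 242.] [522. 177. 249.]
250 23 [508. 130. 251.] [526. 188. 260.]
260 64 [504. 124. 260.] [527. 199. 270.]
270 41 [499. 116. 270.] [530. 206. 280.]
280 50 [511. 107. 280.] [532. 220. 290.]
290 63 [495. 101. 290.] [532. 224. 299.]
300 91 [498. 101. 300.] [533. 224. 310.]
310 32 [507. 113. 310.] [532. 213. 320.]
320 25 [504. 121. 320.] [532. 205. 330.]
330 8 [510. 133. 331.] [543. 201. 340.]
wrist 44086
210 49 [519. 155. 216.] [520. 167. 220.]
220 440 [515. 147. 220.] [521. 175. 230.]
230 568 [515. 147. 230.] [521. 175. 240.]
240 504 [500. 147. 240.] [521. 174. 250.]
250 1170 [498. 131. 250.] [524. 189. 260.]
260 3886 [497. 122. 260.] [524. 198. 270.]
270 5064 [500. 114. 270.] [526. 206. 280.]
280 7911 [501. 106. 280.] [527. 214. 290.]
290 10563 [501.  99. 290.] [527. 222. 300.]
300 11662 [511.  98. 300.] [530. 223. 310.]
310 2269 [524. 141. 310.] [530. 180. 315.]
```

All three cameras put the shut fingertips at z≈215 while the reported TCP is 187. The real tips are therefore about 28 mm above the reported TCP, so I'll allow for that from here on.

Call:
{"name": "step_arm", "arguments": {
  "commands": [0,0,0,0,0,0,1,0,0,0,0,0,0,1,0,0,0,0,0,0,1,0,0,0,0,0,0,1,0,0,2,0,0,0,1,0,0,4,0,0,0,1,0,0,6,0,0,0,1,0,0,7.5,0,0,0,1,0,0,8.9,0,0,0,1,0,0,8.9,0,0,0,1]
}}

```text
clock: 3.85
eef_pos: [506.8, 162.0, 96.1]
tool_rot: [3.14, 0.003, -0.012]
force: [0.1, 0.8, -0.3]
width: 85.4
gripper_force: 0.0
```

Call:
{"name": "step_arm", "arguments": {
  "commands": [0,0,0,0,0,0,0,0,0,0,0,0,0,0,0,0,0,0,0,0,0,0,0,0,0,0,0,0,0,0,0,0,0,0,0,0,0,0,0,0,0,0,0,0,0,0,0,0,0]
}}

```text
clock: 4.55
eef_pos: [508.4, 164.2, 98.3]
tool_rot: [-3.139, -0.001, -0.011]
force: [-1.1, 4.7, 4.4]
width: 10.0
gripper_force: 58.5
```

Call:
{"name": "step_arm", "arguments": {
  "commands": [0,-0.55,-2.1,0,0,0,0,0,-1.3,-4.2,0,0,0,0,0,-2.3,-6.2,0,0,0,0,0,-3.4,-8,0,0,0,0,0,-4.7,-9.8,0,0,0,0,0,-6.2,-11.4,0,0,0,0,0,-7.9,-12.8,0,0,0,0,0,-9.7,-14.1,0,0,0,0,0,-11.6,-15.2,0,0,0,0,0,-13.6,-16.1,0,0,0,0]
}}

```text
clock: 5.55
eef_pos: [510.8, 290.5, 260.3]
tool_rot: [3.131, 0.0, -0.017]
force: [-3.9, -14.1, 16.2]
width: 9.7
gripper_force: 58.5
```

```bash
python3 - <<'E'
from h import *
st();s=cam('side');w=cam('wrist')
cv2.imwrite('pics/v3.png',np.hstack([cv2.resize(w['image'][:,:,::-1],(400,300)),cv2.resize(s['image'][30:255,100:400,::-1],(400,300))]))
E
```

```text
{'clock': 5.55, 'qpos': [-0.873, 0.522, 0.48, 1.631, -0.256, 1.058, -1.908], 'eef_pos': [510.752, 290.539, 260.292], 'tool_rot': [3.131, 0.0, -0.017], 'force': [-3.855, -14.109, 16.214], 'width': 9.704, 'gripper_force': 58.526}
```

View pics/v3.png

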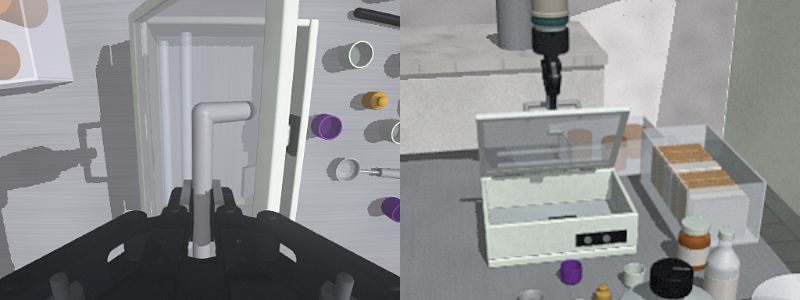

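Call:
{"name": "step_arm", "arguments": {
  "commands": [0,0.6,0,0,0,0,0.3,0,0.6,0,0,0,0,0.3,0,0.6,0,0,0,0,0.3,0,0.6,-3,0,0,0,0.3,0,0.6,-6,0,0,0,0.3,0,0.6,-7,0,0,0,0.3,0,4,-7,0,0,0,0,0,8,-7,0,0,0,0,0,13,-7,0,0,0,0,0,13,-7,0,0,0,0]
}}

```text
clock: 6.65
eef_pos: [508.2, 159.8, 328.7]
tool_rot: [3.137, 0.0, -0.023]
force: [0.2, 0.3, 0.4]
width: -0.1
gripper_force: 0.0
```

Call:
{"name": "step_arm", "arguments": {
  "commands": [0,0,4,0,0,0,0,0,0,9,0,0,0,0,0,-3,9,0,0,0,0,0,-6,9,0,0,0,0,0,-8,8.5,0,0,0,0,0,-10,8,0,0,0,0,0,-11.5,7.3,0,0,0,0,0,-13,6.7,0,0,0,0,0,-14.6,6.2,0,0,0,0,0,-16.2,5.7,0,0,0,0]
}}

```text
clock: 7.65
eef_pos: [510.0, 324.5, 277.4]
tool_rot: [3.137, 0.001, -0.017]
force: [-12.8, -11.6, 34.9]
width: -0.4
gripper_force: 15.8
```

```bash
python3 - <<'E'
from h import *
st();s=cam('side');P=cloud(s);x,y,z=P[...,0],P[...,1],P[...,2]
for z0 in range(120,380,20):
    m=(x>380)&(x<450)&(y>150)&(y<460)&(abs(z-z0)<10); print(z0,m.sum(),np.nanmedian(y[m]).round() if m.any() else '')
E
```

```text
{'clock': 7.65, 'qpos': [-0.915, 0.534, 0.49, 1.562, -0.266, 1.117, -1.953], 'eef_pos': [510.027, 324.452, 277.392], 'tool_rot': [3.137, 0.001, -0.017], 'force': [-12.754, -11.562, 34.937], 'width': -0.359, 'gripper_force': 15.783}
120 128 381.0
140 119 378.0
160 139 367.0
180 133 372.0
200 110 365.0
220 166 366.0
240 145 364.0
260 145 362.0
280 151 358.0
300 151 356.0
320 160 354.0
340 94 353.0
360 0
```

Call:
{"name": "step_arm", "arguments": {
  "commands": [0,3,0,0,0,0,0,0,8,-2,0,0,0,0,0,13,-5,0,0,0,0,1,18,-5,0,0,0,1,2,23,-5,0,0,0,1,3,28,-5,0,0,0,1,4,33,-5,0,0,0,1,5,38,-5,0,0,0,1,6,43,-5,0,0,0,1,7,48,-5,0,0,0,1]
}}

```text
clock: 8.7
eef_pos: [571.0, -134.7, 320.8]
tool_rot: [-3.141, 0.001, -0.012]
force: [0.4, 0.9, -0.2]
width: 85.5
gripper_force: 0.0
```

Call:
{"name": "step_arm", "arguments": {
  "commands": [1,4,0,0,0,0.15,1,1,8,0,0,0,0.3,1,1,12,0,0,0,0.45,1,1,14.1,0,0,0,0.6,1,1,14.1,0,0,0,0.75,1,1,14.1,0,0,0,0.9,1,1,14.1,0,0,0,1.05,1,1,14.1,0,0,0,1.2,1,1,14.1,0,0,0,1.35,1,1,14.1,0,0,0,1.5,1]
}}

```text
clock: 9.7
eef_pos: [579.3, -273.9, 320.5]
tool_rot: [3.14, 0.001, -1.519]
force: [0.5, 1.3, -0.2]
width: 85.5
gripper_force: 0.0
```

```bash
python3 - <<'E'
from h import *
st()
w=cam('wrist');a=cam('scene');P=cloud(w)
x,y,z=P[...,0],P[...,1],P[...,2]
m=(np.hypot(x-590,y+300)<60)&(z>250)&(z<262); q=P[m]
print(len(q),cv2.minEnclosingCircle(q[:,:2].astype(np.float32)),q.mean(0),np.percentile(q[:,2],[5,50,95]))
cv2.imwrite('pics/v4.png',np.hstack([cv2.resize(w['image'][:,:,::-1],(400,300)),cv2.resize(a['image'][60:285,140:440,::-1],(400,300))]))
E
```

```text
{'clock': 9.7, 'qpos': [-0.094, 0.676, 0.951, 1.395, -0.549, 1.349, -2.219], 'eef_pos': [579.277, -273.903, 320.492], 'tool_rot': [3.14, 0.001, -1.519], 'force': [0.537, 1.27, -0.152], 'width': 85.483, 'gripper_force': 0.0}
4250 ((589.0762939453125, -303.3961486816406), 30.609262466430664) [ 588.89396666 -304.491283    254.62340983] [253.18630794 254.70917619 255.83126355]
```

View pics/v4.png

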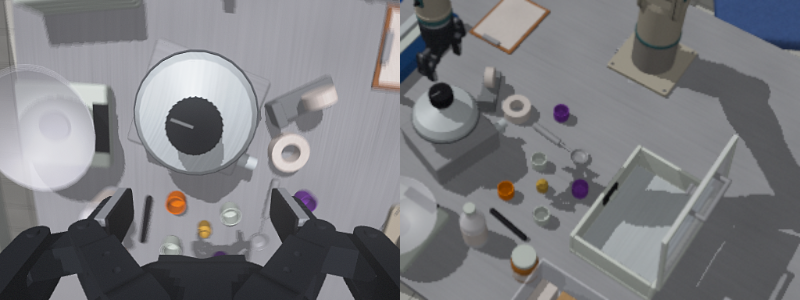

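Call:
{"name": "step_arm", "arguments": {
  "commands": [3,-0.8,0,0,0,0.15,1,3,-0.8,1,0,0,0.3,1,3,-0.8,4,0,0,0.45,1,3,-0.8,7,0,0,0.45,1,3,-0.8,10,0,0,0.45,1,3,-0.8,12.9,0,0,0.45,1,3,-0.8,12.9,0,0,0.45,1]
}}

```text
clock: 10.5
eef_pos: [587.2, -301.2, 187.9]
tool_rot: [3.133, 0.002, -1.959]
force: [-0.8, 0.2, 0.3]
width: 85.3
gripper_force: 0.0
```

```bash
python3 - <<'E'
from h import *
s=st();to([589,-303,191],[np.pi,0,s['tool_rot'][2]])
E
```

```text
{'clock': 10.5, 'qpos': [-0.056, 0.859, 0.971, 1.512, -0.742, 1.18, -2.481], 'eef_pos': [587.209, -301.202, 187.893], 'tool_rot': [3.133, 0.002, -1.959], 'force': [-0.773, 0.207, 0.257], 'width': 85.291, 'gripper_force': 0.0}
shift [ 0.1  -0.23 -0.31]
rot [0.008 0.002 0.   ]
```

Call:
{"name": "step_arm", "arguments": {
  "commands": [0,0,0,0,0,0,0,0,0,0,0,0,0,0,0,0,0,0,0,0,0,0,0,0,0,0,0,0,0,0,0,0,0,0,0,0,0,-0.02,0,0,-0.1,0,0,0,-0.03,0,0,-0.2,0,0,0,-0.04,0,0,-0.3,0,0,0,-0.05,0,0,-0.4,0,0,0,-0.06,0,0,-0.5,0]
}}

```text
clock: 11.5
eef_pos: [590.1, -304.0, 195.3]
tool_rot: [-3.139, -0.001, -1.458]
force: [-0.7, 1.8, 6.2]
width: 58.9
gripper_force: 64.9
```

```bash
python3 - <<'E'
from h import *
s=st()
w=cam('wrist','w5');P=cloud(w)
x,y,z=P[...,0],P[...,1],P[...,2]
m=(np.hypot(x-589,y+303)<34)&(z>245)&(z<265); q=P[m]
print(len(q),np.percentile(q[:,2],[5,50,95]))
E
```

```text
{'clock': 11.5, 'qpos': [-0.01, 0.803, 0.853, 1.504, -0.644, 1.129, -2.057], 'eef_pos': [590.09, -303.989, 195.32], 'tool_rot': [-3.139, -0.001, -1.458], 'force': [-0.724, 1.78, 6.166], 'width': 58.878, 'gripper_force': 64.92}
14559 [250.79159183 255.02890935 256.95710292]
```

Call:
{"name": "step_arm", "arguments": {
  "commands": [0,0,-0.02,0,0,-0.15,0,0,0,-0.04,0,0,-0.3,0,0,0,-0.06,0,0,-0.45,0,0,0,-0.08,0,0,-0.6,0,0,0,-0.1,0,0,-0.75,0,0,0,-0.12,0,0,-0.9,0,0,0,-0.14,0,0,-1.05,0,0,0,-0.16,0,0,-1.2,0,0,0,-0.18,0,0,-1.35,0,0,0,-0.19,0,0,-1.5,0]
}}

```text
clock: 12.55
eef_pos: [591.4, -303.0, 197.2]
tool_rot: [-3.141, -0.005, 0.044]
force: [2.1, 2.4, 6.5]
width: 58.8
gripper_force: 64.9
```

Call:
{"name": "step_arm", "arguments": {
  "commands": [0,0,-0.02,0,0,-0.15,0,0,0,-0.04,0,0,-0.3,0,0,0,-0.06,0,0,-0.45,0,0,0,-0.08,0,0,-0.6,0,0,0,-0.1,0,0,-0.75,0,0,0,-0.12,0,0,-0.9,0,0,0,-0.14,0,0,-1.05,0,0,0,-0.16,0,0,-1.2,0,0,0,-0.18,0,0,-1.35,0,0,0,-0.19,0,0,-1.5,0]
}}

```text
clock: 13.55
eef_pos: [589.8, -301.6, 199.0]
tool_rot: [3.14, -0.003, 1.544]
force: [-2.1, 5.7, 8.0]
width: 58.7
gripper_force: 65.1
```

```bash
python3 - <<'E'
from h import *
s=st()
w=cam('wrist','w6');P=cloud(w)
x,y,z=P[...,0],P[...,1],P[...,2]
m=(np.hypot(x-589,y+303)<30)&(z>245)&(z<270); q=P[m]
print(len(q),np.percentile(q[:,2],[5,50,95]))
b=cv2.imread('pics/w5.png')
cv2.imwrite('pics/v6.png',np.hstack([b[120:340,120:400],w['image'][120:340,120:400,::-1]]))
E
```

```text
{'clock': 13.55, 'qpos': [0.411, 0.654, 0.037, 1.487, -0.031, 1.001, 0.43], 'eef_pos': [589.826, -301.551, 198.979], 'tool_rot': [3.14, -0.003, 1.544], 'force': [-2.072, 5.669, 8.011], 'width': 58.668, 'gripper_force': 65.088}
13889 [252.86338334 258.61455693 259.7152686 ]
```

View pics/v6.png

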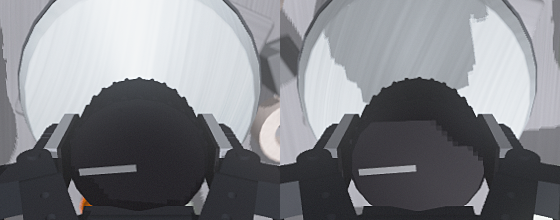

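The left and right crops show the stripe at the same place relative to the gripper, at (108,170) and (388,170). The cap is turning without slip.

Call:
{"name": "step_arm", "arguments": {
  "commands": [0,0,-0.02,0,0,-0.15,0,0,0,-0.04,0,0,-0.3,0,0,0,-0.06,0,0,-0.45,0,0,0,-0.08,0,0,-0.6,0,0,0,-0.1,0,0,-0.75,0,0,0,-0.12,0,0,-0.9,0,0,0,-0.14,0,0,-1.05,0,0,0,-0.16,0,0,-1.2,0,0,0,-0.18,0,0,-1.35,0,0,0,-0.19,0,0,-1.5,0]
}}

```text
clock: 14.6
eef_pos: [589.1, -302.1, 200.9]
tool_rot: [3.14, 0.0, 3.043]
force: [-3.8, 5.0, 7.8]
width: 59.1
gripper_force: 65.2
```

Call:
{"name": "step_arm", "arguments": {
  "commands": [0,0,-0.02,0,0,-0.15,0,0,0,-0.04,0,0,-0.3,0,0,0,-0.06,0,0,-0.45,0,0,0,-0.08,0,0,-0.6,0,0,0,-0.1,0,0,-0.75,0,0,0,-0.12,0,0,-0.9,0]
}}

```text
clock: 15.2
eef_pos: [589.5, -303.2, 202.1]
tool_rot: [-3.141, 0.001, -2.34]
force: [-1.6, 3.2, 6.5]
width: 58.8
gripper_force: 65.0
```

```bash
python3 - <<'E'
from h import *
s=st()
E
```

```text
{'clock': 15.2, 'qpos': [0.769, 0.713, -0.606, 1.471, 0.433, 1.092, 2.449], 'eef_pos': [589.519, -303.221, 202.092], 'tool_rot': [-3.141, 0.001, -2.34], 'force': [-1.619, 3.185, 6.531], 'width': 58.796, 'gripper_force': 64.96}
```

Call:
{"name": "step_arm", "arguments": {
  "commands": [0,0,-0.02,0,0,-0.15,0,0,0,-0.04,0,0,-0.3,0,0,0,-0.05,0,0,-0.4,0,0,0,-0.05,0,0,-0.4,0,0,0,-0.05,0,0,-0.4,1,0,0,-0.05,0,0,-0.4,1,0,0,-0.05,0,0,-0.4,1,0,0,-0.05,0,0,-0.4,1]
}}

```text
clock: 16.0
eef_pos: [588.8, -304.1, 200.4]
tool_rot: [3.141, -0.0, -1.946]
force: [0.1, -0.2, 0.3]
width: 85.5
gripper_force: 0.0
```

Call:
{"name": "step_arm", "arguments": {
  "commands": [0,0,0,0,0,0.15,1,0,0,0,0,0,0.3,1,0,0,0,0,0,0.45,1,0,0,0,0,0,0.6,1,0,0,0,0,0,0.75,1,0,0,0,0,0,0.9,1,0,0,0,0,0,1.05,1,0,0,0,0,0,1.2,1,0,0,0,0,0,1.35,1,0,0,0,0,0,1.5,1]
}}

```text
clock: 17.0
eef_pos: [589.0, -303.7, 200.5]
tool_rot: [3.141, -0.0, 2.832]
force: [-0.3, 0.6, 0.2]
width: 85.6
gripper_force: 0.0
```

Call:
{"name": "step_arm", "arguments": {
  "commands": [0,0,0,0,0,0.15,1,0,0,0,0,0,0.3,1,0,0,0,0,0,0.45,1,0,0,0,0,0,0.6,1,0,0,0,0,0,0.75,1,0,0,0,0,0,0.9,1,0,0,0,0,0,1.05,1,0,0,0,0,0,1.2,1,0,0,0,0,0,1.35,1,0,0,0,0,0,1.5,1]
}}

```text
clock: 18.0
eef_pos: [589.1, -303.6, 200.5]
tool_rot: [-3.141, -0.0, 1.332]
force: [-0.7, 0.3, 0.5]
width: 85.5
gripper_force: 0.0
```

Call:
{"name": "step_arm", "arguments": {
  "commands": [0,0,0,0,0,0.15,1,0,0,0,0,0,0.3,1,0,0,0,0,0,0.45,1,0,0,0,0,0,0.6,1,0,0,0,0,0,0.75,1,0,0,0,0,0,0.9,1,0,0,0,0,0,1.05,1,0,0,0,0,0,1.2,1,0,0,0,0,0,1.35,1,0,0,0,0,0,1.5,1]
}}

```text
clock: 19.0
eef_pos: [589.2, -303.5, 200.5]
tool_rot: [-3.141, 0.0, -0.168]
force: [-0.0, -0.3, 0.3]
width: 85.1
gripper_force: 0.0
```

Call:
{"name": "step_arm", "arguments": {
  "commands": [0,0,0,0,0,0.15,1,0,0,0,0,0,0.3,1,0,0,0,0,0,0.45,1,0,0,0,0,0,0.6,1,0,0,0,0,0,0.75,1,0,0,0,0,0,0.9,1,0,0,0,0,0,1.05,1,0,0,0,0,0,1.2,1,0,0,0,0,0,1.35,1,0,0,0,0,0,1.5,1]
}}

```text
clock: 20.0
eef_pos: [589.3, -303.4, 200.4]
tool_rot: [3.141, 0.001, -1.668]
force: [0.2, 0.3, 0.2]
width: 85.7
gripper_force: 0.0
```

```bash
python3 - <<'E'
from h import *
s=st()
E
```

```text
{'clock': 20.0, 'qpos': [-0.029, 0.815, 0.902, 1.498, -0.673, 1.16, -2.244], 'eef_pos': [589.265, -303.358, 200.437], 'tool_rot': [3.141, 0.001, -1.668], 'force': [0.17, 0.297, 0.213], 'width': 85.702, 'gripper_force': 0.0}
```

Call:
{"name": "step_arm", "arguments": {
  "commands": [0,0,0,0,0,0.15,1,0,0,0,0,0,0.3,1,0,0,0,0,0,0.45,1,0,0,0,0,0,0.55,1,0,0,0,0,0,0.55,0,0,0,0,0,0,0.55,0,0,0,0,0,0,0.55,0,0,0,0,0,0,0.55,0,0,0,0,0,0,0.55,0]
}}

```text
clock: 20.9
eef_pos: [589.3, -303.7, 200.9]
tool_rot: [-3.141, 0.001, -2.211]
force: [0.7, 0.2, 1.0]
width: 59.4
gripper_force: 64.1
```

Call:
{"name": "step_arm", "arguments": {
  "commands": [0,0,-0.02,0,0,-0.15,0,0,0,-0.04,0,0,-0.3,0,0,0,-0.06,0,0,-0.45,0,0,0,-0.08,0,0,-0.6,0,0,0,-0.1,0,0,-0.75,0,0,0,-0.12,0,0,-0.9,0,0,0,-0.14,0,0,-1.05,0,0,0,-0.16,0,0,-1.2,0,0,0,-0.18,0,0,-1.35,0,0,0,-0.19,0,0,-1.5,0]
}}

```text
clock: 21.9
eef_pos: [589.7, -304.1, 203.0]
tool_rot: [-3.141, -0.002, -0.706]
force: [1.1, 0.7, 0.5]
width: 59.3
gripper_force: 64.2
```

Call:
{"name": "step_arm", "arguments": {
  "commands": [0,0,-0.02,0,0,-0.15,0,0,0,-0.04,0,0,-0.3,0,0,0,-0.06,0,0,-0.45,0,0,0,-0.08,0,0,-0.6,0,0,0,-0.1,0,0,-0.75,0,0,0,-0.12,0,0,-0.9,0,0,0,-0.14,0,0,-1.05,0,0,0,-0.16,0,0,-1.2,0,0,0,-0.18,0,0,-1.35,0,0,0,-0.19,0,0,-1.5,0]
}}

```text
clock: 22.9
eef_pos: [590.2, -302.2, 204.8]
tool_rot: [-3.141, -0.003, 0.795]
force: [0.7, 2.3, 1.4]
width: 59.0
gripper_force: 64.3
```

Call:
{"name": "step_arm", "arguments": {
  "commands": [0,0,-0.02,0,0,-0.15,0,0,0,-0.04,0,0,-0.3,0,0,0,-0.06,0,0,-0.45,0,0,0,-0.08,0,0,-0.6,0,0,0,-0.1,0,0,-0.75,0,0,0,-0.12,0,0,-0.9,0,0,0,-0.14,0,0,-1.05,0,0,0,-0.16,0,0,-1.2,0,0,0,-0.18,0,0,-1.35,0,0,0,-0.19,0,0,-1.5,0]
}}

```text
clock: 23.9
eef_pos: [588.9, -302.0, 206.5]
tool_rot: [3.14, -0.002, 2.295]
force: [-1.5, 3.5, 2.0]
width: 59.4
gripper_force: 64.5
```

Call:
{"name": "step_arm", "arguments": {
  "commands": [0,0,-0.02,0,0,-0.15,0,0,0,-0.04,0,0,-0.3,0,0,0,-0.06,0,0,-0.45,0,0,0,-0.08,0,0,-0.6,0,0,0,-0.1,0,0,-0.75,0,0,0,-0.12,0,0,-0.9,0,0,0,-0.14,0,0,-1.05,0,0,0,-0.16,0,0,-1.2,0,0,0,-0.18,0,0,-1.35,0,0,0,-0.19,0,0,-1.5,0]
}}

```text
clock: 24.9
eef_pos: [589.0, -304.2, 208.5]
tool_rot: [-3.141, -0.0, -2.489]
force: [-0.3, 0.6, 2.6]
width: 59.2
gripper_force: 64.4
```

```bash
python3 - <<'E'
from h import *
s=st()
w=cam('wrist','w7');P=cloud(w)
x,y,z=P[...,0],P[...,1],P[...,2]
m=(np.hypot(x-589,y+303)<30)&(z>245)&(z<280); q=P[m]
print(len(q),np.percentile(q[:,2],[5,50,95]))
E
```

```text
{'clock': 24.9, 'qpos': [0.747, 0.698, -0.563, 1.463, 0.396, 1.095, 2.331], 'eef_pos': [588.959, -304.2, 208.497], 'tool_rot': [-3.141, -0.0, -2.489], 'force': [-0.281, 0.623, 2.637], 'width': 59.247, 'gripper_force': 64.408}
13889 [259.36143565 270.16621586 271.26008305]
```

Call:
{"name": "step_arm", "arguments": {
  "commands": [0,0,-0.02,0,0,-0.15,0,0,0,-0.04,0,0,-0.3,0,0,0,-0.1,0,0,-0.3,0,0,0,-0.3,0,0,-0.3,0,0,0,-0.5,0,0,-0.3,0,0,0,-0.7,0,0,-0.3,0]
}}

```text
clock: 25.55
eef_pos: [589.0, -303.9, 215.4]
tool_rot: [3.141, -0.0, -2.197]
force: [-0.3, 0.2, -0.8]
width: 59.7
gripper_force: 64.4
```

```bash
python3 - <<'E'
from h import *
s=st()
w=cam('wrist','w8');P=cloud(w)
x,y,z=P[...,0],P[...,1],P[...,2]
m=(np.hypot(x-589,y+303)<30)&(z>245)&(z<290); q=P[m]
print(len(q),np.percentile(q[:,2],[5,50,95]))
E
```

```text
{'clock': 25.55, 'qpos': [0.786, 0.708, -0.641, 1.454, 0.445, 1.128, 2.584], 'eef_pos': [589.008, -303.872, 215.39], 'tool_rot': [3.141, -0.0, -2.197], 'force': [-0.315, 0.164, -0.795], 'width': 59.723, 'gripper_force': 64.376}
14052 [263.49807294 277.0141722  278.10463746]
```

```bash
python3 - <<'E'
from h import *
to([425,255,310],[np.pi,0,np.pi])
E
```

```text
shift [-35.66  46.05  -9.45]
rot [-0.001  0.     0.945]
```

Call:
{"name": "step_arm", "arguments": {
  "commands": [0,0,-5,0,0,0,0,0,0,-9.5,0,0,0,0,-2.85,3.68,-9.5,0,0,0,0,-5.7,7.37,-9.5,0,0,0,0,-8.55,11.05,-9.5,0,0,0,0,-11.4,14.74,-9.5,0,0,0,0,-14.25,18.42,-9.5,0,0,0,0,-17.1,22.1,-9.5,0,0,0,0,-19.95,25.8,-9.5,0,0,0,0,-22.8,29.5,-9.5,0,0,0,0]
}}

```text
clock: 26.6
eef_pos: [482.4, 55.3, 310.7]
tool_rot: [-3.141, 0.0, -2.197]
force: [0.5, 0.9, -0.9]
width: 59.4
gripper_force: 65.0
```

Call:
{"name": "step_arm", "arguments": {
  "commands": [-2.85,3.68,0,0,0,0.14,0,-5.7,7.37,0,0,0,0.28,0,-8.55,11.05,0,0,0,0.42,0,-11.4,14.74,0,0,0,0.56,0,-12.84,16.58,0,0,0,0.7,0,-12.84,16.58,0,0,0,0.84,0,-12.84,16.58,0,0,0,0.945,0,-12.84,16.58,0,0,0,0.945,0,-12.84,16.58,0,0,0,0.945,0]
}}

```text
clock: 27.5
eef_pos: [423.7, 254.7, 310.5]
tool_rot: [-3.142, 0.0, -3.138]
force: [0.7, -0.3, -0.1]
width: 59.4
gripper_force: 65.0
```

```bash
python3 - <<'E'
from h import *
st(); to([425,255,120],[np.pi,0,np.pi])
w=cam('wrist');P=cloud(w);x,y,z=P[...,0],P[...,1],P[...,2]
m=(np.abs(x-495)<15)&(y>160)&(y<345)&(z<60); print('floor',np.nanmedian(z[m]))
m=(np.abs(x-440)<80)&(np.abs(z-100)<4)&(y>100)&(y<200); print('front wall y',np.percentile(y[m],[5,95]) if m.any() else 0)
m=(np.abs(z-100)<5)&(y>180)&(y<330)&(np.abs(x-510)>120); print('side walls x',np.percentile(x[m],[1,99]) if m.any() else 0)
s=cam('side')
cv2.imwrite('pics/v9.png',np.hstack([cv2.resize(w['image'][:,:,::-1],(400,300)),cv2.resize(s['image'][30:255,100:400,::-1],(400,300))]))
E
```

```text
{'clock': 27.5, 'qpos': [-0.154, 0.334, -0.603, 1.778, 0.211, 1.094, 0.746], 'eef_pos': [423.653, 254.724, 310.458], 'tool_rot': [-3.142, 0.0, -3.138], 'force': [0.67, -0.26, -0.092], 'width': 59.371, 'gripper_force': 65.044}
shift [-0.13  0.03 19.05]
rot [-0.     0.     0.003]
floor 20.659661690975355
front wall y [140.31909476 156.08858045]
side walls x [348.68546353 360.06517397]
```

View pics/v9.png

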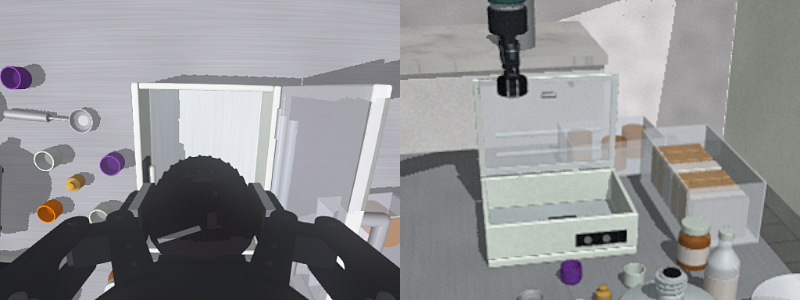

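Call:
{"name": "step_arm", "arguments": {
  "commands": [0,0,5,0,0,0,0,0,0,10,0,0,0,0,0,0,15,0,0,0,0,0,0,19,0,0,0,0,0,0,23,0,0,0,0,0,0,26,0,0,0,0,0,0,28,0,0,0,0,0,0,30,0,0,0,0,0,0,31,0,0,0,0,0,0,31,0,0,0,0]
}}

```text
clock: 28.6
eef_pos: [423.3, 254.3, -0.7]
tool_rot: [-3.141, -0.002, -3.14]
force: [-0.3, -0.5, -0.2]
width: 59.1
gripper_force: 65.0
```

Call:
{"name": "step_arm", "arguments": {
  "commands": [0,0,0.2,0,0,0,0,0,0,0.4,0,0,0,0,0,0,0.6,0,0,0,0,0,0,0.75,0,0,0,0,0,0,0.75,0,0,0,0,0,0,0.75,0,0,0,0]
}}

```text
clock: 29.2
eef_pos: [423.8, 254.8, -7.0]
tool_rot: [3.141, 0.0, -3.14]
force: [0.1, -0.1, -0.1]
width: 59.5
gripper_force: 65.0
```

Call:
{"name": "step_arm", "arguments": {
  "commands": [0,0,0.1,0,0,0,0,0,0,0.2,0,0,0,0,0,0,0.25,0,0,0,0,0,0,0.25,0,0,0,0]
}}

```text
clock: 29.6
eef_pos: [423.7, 254.7, -9.7]
tool_rot: [-3.142, -0.0, -3.14]
force: [-0.4, -0.4, -0.2]
width: 59.4
gripper_force: 65.2
```

Call:
{"name": "step_arm", "arguments": {
  "commands": [0,0,0,0,0,0,0.6,0,0,0,0,0,0,1,0,0,0,0,0,0,1,0,0,0,0,0,0,1,0,0,-5,0,0,0,1,0,0,-10,0,0,0,1,0,0,-15,0,0,0,1,0,0,-20,0,0,0,1,0,0,-22,0,0,0,1,0,0,-22,0,0,0,1]
}}

```text
clock: 30.6
eef_pos: [425.6, 256.0, 213.6]
tool_rot: [3.138, 0.006, -3.141]
force: [1.5, 0.0, -0.4]
width: 85.5
gripper_force: 0.0
```

```bash
python3 - <<'E'
from h import *
st()
w=cam('wrist');a=cam('scene');s=cam('side');P=cloud(w);x,y,z=P[...,0],P[...,1],P[...,2]
m=(np.hypot(x-424,y-255)<50)&(z>30)&(z<80); q=P[m]
print(len(q),cv2.minEnclosingCircle(q[q[:,2]>46][:,:2].astype(np.float32)),np.percentile(q[:,2],[5,50,95]))
# cups: white rims z 30..42
for nm in('wrist','scene','side'):
    d=load(nm);P=cloud(d);x,y,z=P[...,0],P[...,1],P[...,2]
    im=d['image'].astype(int); 
    m=((z>29)&(z<42)&(x>250)&(x<900)&(y>-450)&(y<135)&(im.min(-1)>110)&(np.ptp(im,axis=-1)<35)).astype(np.uint8)
    n,l,sx,c=cv2.connectedComponentsWithStats(cv2.dilate(m,np.ones((3,3),np.uint8)))
    for i in range(1,n):
        k=(l==i)&(m>0)
        if k.sum()>8: print(nm,c[i].round(),k.sum(),cv2.minEnclosingCircle(P[k][:,:2].astype(np.float32)))
cv2.imwrite('pics/v10.png',np.hstack([cv2.resize(w['image'][:,:,::-1],(400,300)),cv2.resize(a['image'][:,:,::-1],(400,300))]))
E
```

```text
{'clock': 30.6, 'qpos': [-0.182, 0.447, -0.588, 1.922, 0.324, 0.86, 0.634], 'eef_pos': [425.605, 255.981, 213.615], 'tool_rot': [3.138, 0.006, -3.141], 'force': [1.515, 0.005, -0.382], 'width': 85.507, 'gripper_force': 0.0}
2200 ((425.950927734375, 252.4813232421875), 30.693803787231445) [48.13667161 51.81963178 53.12546251]
wrist [ 13. 228.] 131 ((500.0829162597656, -72.06629180908203), 22.042877197265625)
scene [227. 139.] 179 ((397.8553466796875, -222.98789978027344), 41.21836853027344)
scene [244. 179.] 20 ((505.2259216308594, -70.36202239990234), 22.57052230834961)
scene [168. 224.] 69 ((805.5438232421875, -188.04837036132812), 42.97709274291992)
scene [246. 220.] 35 ((635.0798950195312, 29.56707191467285), 23.519906997680664)
scene [155. 243.] 18 ((878.0797119140625, -171.66432189941406), 20.32059097290039)
side [352. 203.] 9 ((892.8931274414062, 131.3834991455078), 5.307735443115234)
side [335. 205.] 17 ((837.0625610351562, 131.0738983154297), 9.178635597229004)
side [320. 222.] 84 ((768.28759765625, 61.73316192626953), 29.664987564086914)
side [225. 225.] 9 ((503.0926513671875, 84.76358795166016), 14.710175514221191)
side [275. 232.] 96 ((630.37548828125, 29.16927146911621), 24.541372299194336)
side [344. 254.] 62 ((772.3102416992188, -95.63860321044922), 23.56658363342285)
side [234. 260.] 112 ((496.19683837890625, -69.75244140625), 24.118844985961914)
side [373. 281.] 13 ((800.394775390625, -221.3849334716797), 36.59610366821289)
side [198. 310.] 661 ((390.9283752441406, -223.7389373779297), 41.44115447998047)
side [238. 298.] 14 ((480.09368896484375, -214.56553649902344), 6.717833518981934)
side [406. 309.] 780 ((832.2442626953125, -315.833984375), 70.249267578125)
side [194. 353.] 108 ((368.75537109375, -348.9079284667969), 28.11412239074707)
side [299. 352.] 487 ((565.7393798828125, -384.22509765625), 97.70097351074219)
```

View pics/v10.png

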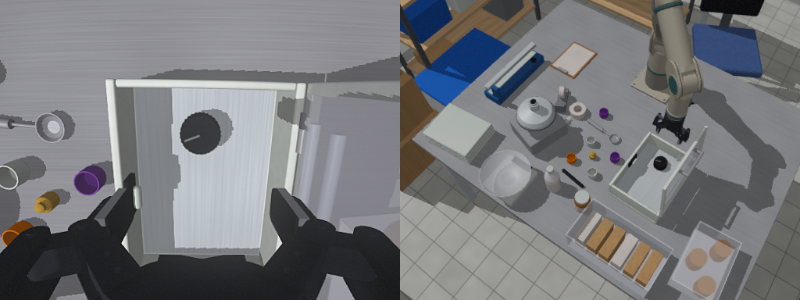

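The cap stands on the tray floor at (425,254) with its top at 52 mm. The scene shows just two white cups, at (591,141) and (592,173) in the half-size panel, which are about (500,-71) and (633,29). Cup B at (500,-71) is first.

Call:
{"name": "step_arm", "arguments": {
  "commands": [-1,-4.7,0,0,0,0,1,-2,-9.4,0,0,0,0,1,-3,-14,0,0,0,0,1,-4,-18.5,0,0,0,0,1,-5,-23,0,0,0,0,1,-6,-27.5,3,0,0,0,1,-7,-31,6,0,0,0,1,-7.4,-32.7,9,0,0,0,1,-7.4,-32.7,9,0,0,0,1,-7.4,-32.7,9,0,0,0,1]
}}

```text
clock: 31.75
eef_pos: [496.7, -71.3, 118.8]
tool_rot: [3.14, -0.004, -3.14]
force: [0.1, 0.9, 1.2]
width: 85.3
gripper_force: 0.0
```

```bash
cat > cups.py <<'E'
from h import *
st()
d=cam('wrist');P=cloud(d);x,y,z=P[...,0],P[...,1],P[...,2]
im=d['image'].astype(int)
m=((z>31)&(z<42)&(x>250)&(x<900)&(y>-450)&(y<135)&(im.min(-1)>110)&(np.ptp(im,axis=-1)<35)).astype(np.uint8)
n,l,sx,c=cv2.connectedComponentsWithStats(cv2.dilate(m,np.ones((3,3),np.uint8)))
for i in range(1,n):
    k=(l==i)&(m>0)
    if k.sum()>20: print(c[i].round(),k.sum(),cv2.minEnclosingCircle(P[k][:,:2].astype(np.float32)))
for nm,k in (('dark',(im.max(-1)<60)&(z>5)&(z<30)&(x>560)),('brass',(im[...,0]-im[...,2]>60)&(z>15)&(z<60))):
    if k.any(): print(nm,np.percentile(P[k],[2,98],axis=0).round())
E
python3 cups.py; python3 - <<'E'
import cv2,sys
sys.path.insert(0,'.')
from h import *
cv2.imwrite('pics/v11.png',load('wrist')['image'][:,:,::-1])
E
```

```text
{'clock': 31.75, 'qpos': [0.416, 0.588, -0.483, 1.999, 0.431, 0.659, 1.226], 'eef_pos': [496.685, -71.282, 118.786], 'tool_rot': [3.14, -0.004, -3.14], 'force': [0.056, 0.878, 1.173], 'width': 85.291, 'gripper_force': 0.0}
[72. 66.] 5561 ((391.7601623535156, -225.39675903320312), 40.27427673339844)
[106. 170.] 55 ((477.0192565917969, -205.8392333984375), 7.0295586585998535)
[258. 196.] 507 ((500.26922607421875, -73.3454360961914), 22.248188018798828)
[343. 314.] 185 ((628.8590087890625, 19.613515853881836), 20.170166015625)
brass [[ 542. -112.   16.]
 [ 643.  -12.   41.]]
```

View pics/v11.png

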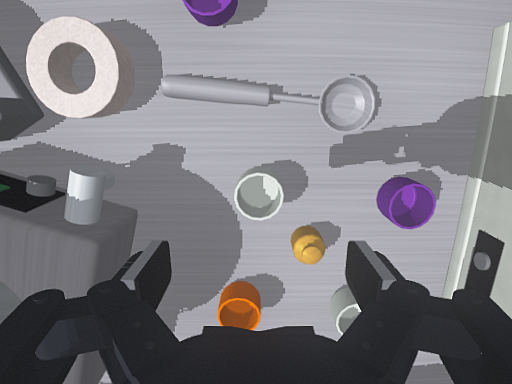

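Call:
{"name": "step_arm", "arguments": {
  "commands": [-0.1,-0.15,4,0,0,0,1,-0.1,-0.15,8,0,0,0,1,-0.1,-0.15,11,0,0,0,1,-0.1,-0.15,13,0,0,0,1,-0.1,-0.15,14.1,0,0,0,1,-0.1,-0.15,14.1,0,0,0,1]
}}

```text
clock: 32.4
eef_pos: [499.2, -72.2, -20.8]
tool_rot: [3.141, -0.0, -3.138]
force: [-0.2, 0.3, 0.4]
width: 85.6
gripper_force: 0.0
```

Call:
{"name": "step_arm", "arguments": {
  "commands": [0,0,0,0,0,0,0,0,0,0,0,0,0,0,0,0,0,0,0,0,0,0,0,0,0,0,0,0,0,0,0,0,0,0,0,0,0,0,0,0,0,0]
}}

```text
clock: 33.0
eef_pos: [500.1, -73.7, -19.1]
tool_rot: [-3.141, 0.002, -3.14]
force: [-1.2, 0.8, 9.5]
width: 42.4
gripper_force: 59.6
```

Call:
{"name": "step_arm", "arguments": {
  "commands": [0,0,-4,0,0,0,0,0,0,-9,0,0,0,0,0,0,-14,0,0,0,0,-0.2,3,-18,0,0,0,0,-0.4,8,-18,0,0,0,0,-0.6,13,-18,0,0,0,0,-0.8,18,-18,0,0,0,0,-1,23,-18,0,0,0,0,-1,28,-18,0,0,0,0,-1,32.9,-18,0,0,0,0]
}}

```text
clock: 34.0
eef_pos: [508.5, 257.1, 160.0]
tool_rot: [3.142, 0.001, -3.141]
force: [1.3, -0.6, 0.7]
width: 42.2
gripper_force: 61.0
```

```bash
python3 - <<'E'
from h import *
st();to([510,255,5],[np.pi,0,np.pi])
d=cam('wrist','w12');s=cam('side');P=cloud(s);x,y,z=P[...,0],P[...,1],P[...,2]
im=s['image'].astype(int)
m=(np.hypot(x-510,y-255)<35)&(im.min(-1)>110)&(z>130)&(z<250)
print(m.sum(),np.percentile(P[m],[2,98],axis=0) if m.any() else '')
E
```

```text
{'clock': 34.0, 'qpos': [-0.189, 0.612, -0.512, 1.786, 0.387, 0.844, 0.687], 'eef_pos': [508.533, 257.066, 159.95], 'tool_rot': [3.142, 0.001, -3.141], 'force': [1.335, -0.602, 0.69], 'width': 42.249, 'gripper_force': 60.986}
shift [-0.13 -0.21 15.5 ]
rot [0.    0.001 0.001]
74 [[483.68207033 240.85112331 183.0089202 ]
 [524.61924664 283.21462607 218.19029757]]
```

Call:
{"name": "step_arm", "arguments": {
  "commands": [-0.1,-0.2,4,0,0,0,0,-0.1,-0.2,8,0,0,0,0,-0.1,-0.2,11.5,0,0,0,0,-0.1,-0.2,14,0,0,0,0,-0.1,-0.2,15.2,0,0,0,0,-0.1,-0.2,15.5,0,0,0,0,-0.1,-0.2,15.7,0,0,0,0,-0.1,-0.2,15.8,0,0,0,0,-0.1,-0.2,15.8,0,0,0,0]
}}

```text
clock: 35.0
eef_pos: [510.5, 253.7, 2.4]
tool_rot: [3.141, 0.002, -3.141]
force: [0.4, -0.9, -0.2]
width: 42.4
gripper_force: 61.0
```

Call:
{"name": "step_arm", "arguments": {
  "commands": [0,0,0.1,0,0,0,0,0,0,0.2,0,0,0,0,0,0,0.2,0,0,0,0]
}}

```text
clock: 35.3
eef_pos: [510.4, 253.6, 0.9]
tool_rot: [3.141, 0.002, -3.14]
force: [-2.1, -0.6, 9.5]
width: 42.4
gripper_force: 61.9
```

Call:
{"name": "step_arm", "arguments": {
  "commands": [0,0,0,0,0,0,0.8,0,0,0,0,0,0,0.8,0,0,0,0,0,0,0.8,0,0,0,0,0,0,0.8,0,0,-4,0,0,0,0.8,0,0,-9,0,0,0,1,0,0,-14,0,0,0,1,0,0,-18,0,0,0,1,0,0,-21,0,0,0,1,0,0,-21,0,0,0,1]
}}

```text
clock: 36.3
eef_pos: [512.1, 255.1, 213.8]
tool_rot: [3.137, 0.008, -3.141]
force: [-0.1, 0.5, -1.3]
width: 85.5
gripper_force: 0.0
```

```bash
python3 cups.py; python3 - <<'E'
from h import *
d=load('wrist');P=cloud(d);x,y,z=P[...,0],P[...,1],P[...,2]
im=d['image'].astype(int)
m=(np.hypot(x-510,y-254)<35)&(z>45)&(z<70)
q=P[m];print(m.sum(),np.percentile(q[:,2],[5,50,95]),cv2.minEnclosingCircle(q[q[:,2]>50][:,:2].astype(np.float32)))
to([632,29,130])
E
```

```text
{'clock': 36.3, 'qpos': [-0.153, 0.55, -0.555, 1.729, 0.346, 0.952, 0.729], 'eef_pos': [512.079, 255.149, 213.794], 'tool_rot': [3.137, 0.008, -3.141], 'force': [-0.061, 0.457, -1.286], 'width': 85.49, 'gripper_force': 0.0}
[ 87. 259.] 204 ((631.390625, 27.634431838989258), 22.36978530883789)
dark [[681. -91.   6.]
 [700.   4.  17.]]
brass [[ 542. -108.   16.]
 [ 644.  -10.   40.]]
367 [47.14297287 55.3634696  56.79972977] ((510.44024658203125, 251.41522216796875), 21.98261833190918)
shift [-12.06 -22.53   8.14]
```

Call:
{"name": "step_arm", "arguments": {
  "commands": [-2.4,-4.4,0,0,0,0,1,-4.8,-8.8,0,0,0,0,1,-7.2,-13,0,0,0,0,1,-9.6,-18,2,0,0,0,1,-12,-22.6,5,0,0,0,1,-12,-22.6,9,0,0,0,1,-12,-22.6,9,0,0,0,1,-12,-22.6,9,0,0,0,1]
}}

```text
clock: 37.15
eef_pos: [628.2, 27.9, 117.3]
tool_rot: [3.141, -0.005, -3.14]
force: [0.3, 1.1, 0.4]
width: 85.5
gripper_force: 0.0
```

```bash
python3 cups.py; python3 - <<'E'
from h import *
to([631.5,28,-20],[np.pi,0,np.pi])
E
```

```text
{'clock': 37.15, 'qpos': [0.203, 0.745, -0.492, 1.649, 0.433, 0.864, 1.106], 'eef_pos': [628.18, 27.948, 117.26], 'tool_rot': [3.141, -0.005, -3.14], 'force': [0.265, 1.106, 0.445], 'width': 85.49, 'gripper_force': 0.0}
[259. 196.] 506 ((631.7046508789062, 27.34801483154297), 21.98863983154297)
[379. 210.] 157 ((639.0050048828125, 134.40008544921875), 26.446937561035156)
[171. 310.] 205 ((750.4395751953125, -60.01533508300781), 14.653604507446289)
[304. 309.] 433 ((765.0662231445312, 74.59532928466797), 33.20063400268555)
[ 76. 372.] 381 ((832.0731201171875, -180.0060272216797), 23.89113998413086)
dark [[682. -92.   9.]
 [706.  28.  16.]]
brass [[ 544. -112.   16.]
 [ 644.  -10.   41.]]
shift [-0.21 -0.18 13.93]
rot [ 0.002 -0.001  0.003]
```

Call:
{"name": "step_arm", "arguments": {
  "commands": [-0.1,-0.1,4,0,0,0,1,-0.1,-0.1,8,0,0,0,1,-0.1,-0.1,11,0,0,0,1,-0.1,-0.1,13,0,0,0,1,-0.1,-0.1,13.8,0,0,0,1,-0.1,-0.1,13.8,0,0,0,1]
}}

```text
clock: 37.8
eef_pos: [631.4, 28.4, -17.8]
tool_rot: [3.141, 0.001, -3.138]
force: [-0.8, -0.1, -0.0]
width: 85.5
gripper_force: 0.0
```

Call:
{"name": "step_arm", "arguments": {
  "commands": [0,0,0,0,0,0,0,0,0,0,0,0,0,0,0,0,0,0,0,0,0,0,0,0,0,0,0,0,0,0,0,0,0,0,0,0,0,0,0,0,0,0]
}}

```text
clock: 38.4
eef_pos: [632.1, 26.7, -16.8]
tool_rot: [3.141, 0.002, -3.141]
force: [-1.7, 1.2, 7.5]
width: 42.2
gripper_force: 60.0
```

Call:
{"name": "step_arm", "arguments": {
  "commands": [0,0,-4,0,0,0,0,0,0,-9,0,0,0,0,0,0,-14,0,0,0,0,0,0,-18,0,0,0,0,0.8,4.7,-18,0,0,0,0,1.6,9.4,-18,0,0,0,0,2.4,14,-18,0,0,0,0,3.2,18.5,-18,0,0,0,0,3.7,22.7,-18,0,0,0,0,3.7,22.7,-18,0,0,0,0]
}}

```text
clock: 39.4
eef_pos: [590.6, 263.4, 162.6]
tool_rot: [3.134, 0.0, -3.13]
force: [-0.3, -0.3, 0.1]
width: 42.0
gripper_force: 61.1
```

Call:
{"name": "step_arm", "arguments": {
  "commands": [0,0,4,0,0,0,0,0,0,8,0,0,0,0,0,0,11.5,0,0,0,0,0,0,14,0,0,0,0,0,0,15.2,0,0,0,0,0,0,15.5,0,0,0,0,0,0,15.7,0,0,0,0,0,0,15.8,0,0,0,0,0,0,15.8,0,0,0,0]
}}

```text
clock: 40.3
eef_pos: [594.6, 253.8, 4.6]
tool_rot: [3.141, 0.002, -3.141]
force: [0.4, 0.1, -1.1]
width: 42.2
gripper_force: 61.0
```

Call:
{"name": "step_arm", "arguments": {
  "commands": [0,0,0.1,0,0,0,0,0,0,0.2,0,0,0,0,0,0,0.2,0,0,0,0]
}}

```text
clock: 40.6
eef_pos: [594.4, 253.7, 3.2]
tool_rot: [3.141, 0.002, -3.141]
force: [-1.4, -1.2, 8.7]
width: 41.7
gripper_force: 61.9
```

Call:
{"name": "step_arm", "arguments": {
  "commands": [0,0,0,0,0,0,0.8,0,0,0,0,0,0,0.8,0,0,0,0,0,0,0.8,0,0,0,0,0,0,0.8,0,0,-4,0,0,0,0.8,0,0,-9,0,0,0,0.8,0,0,-14,0,0,0,0.8,0,0,-19,0,0,0,0.8,0,0,-24,0,0,0,0.8,0,0,-28,0,0,0,0.8]
}}

```text
clock: 41.6
eef_pos: [594.0, 253.8, 284.6]
tool_rot: [3.14, 0.002, -3.14]
force: [0.6, 1.1, -0.3]
width: 68.5
gripper_force: 0.0
```

```bash
python3 - <<'E'
from h import *
st()
d=cam('wrist');a=cam('scene');s=cam('side');P=cloud(d);x,y,z=P[...,0],P[...,1],P[...,2]
for c in((510,252),(595,253),(425,253)):
    m=(np.hypot(x-c[0],y-c[1])<40)&(z>49)&(z<70)
    q=P[m]
    if len(q)>5: print(m.sum(),np.percentile(q[:,2],[50,95]),cv2.minEnclosingCircle(q[:,:2].astype(np.float32)))
cv2.imwrite('pics/v12.png',np.hstack([cv2.resize(a['image'][60:285,140:440,::-1],(400,300)),cv2.resize(s['image'][80:305,100:400,::-1],(400,300))]))
E
```

```text
{'clock': 41.6, 'qpos': [-0.133, 0.6, -0.553, 1.416, 0.322, 1.213, 0.853], 'eef_pos': [594.039, 253.789, 284.615], 'tool_rot': [3.14, 0.002, -3.14], 'force': [0.598, 1.09, -0.318], 'width': 68.547, 'gripper_force': 0.0}
214 [55.55996545 57.04658295] ((510.6075134277344, 251.59315490722656), 21.831846237182617)
214 [55.71232863 57.14512844] ((594.5782470703125, 251.3988800048828), 22.092565536499023)
1924 [51.86692887 53.32540646] ((426.194091796875, 252.9136199951172), 30.52775001525879)
```

View pics/v12.png

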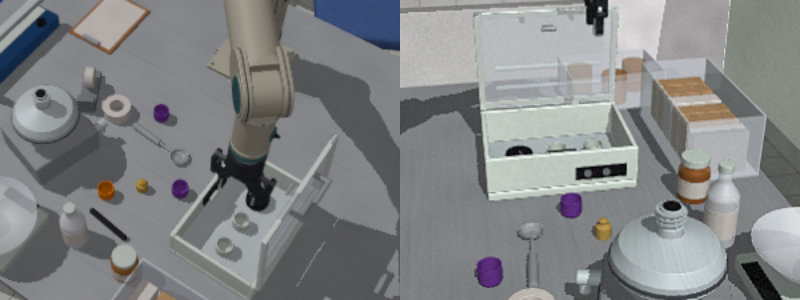

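Call:
{"name": "step_arm", "arguments": {
  "commands": [0,0,-3,0,0,0,0,0,0,-6,0,0,0,0,3,3,-6.5,0,0,0,0,6,7,-6.5,0,0,0,0,8.4,11,-6.5,0,0,0,0,8.4,15,-6.5,0,0,0,0,8.4,18.6,-6.5,0,0,0,0,8.4,18.6,-6.5,0,0,0,0,8.4,18.6,-6.5,0,0,0,0]
}}

```text
clock: 42.65
eef_pos: [508.6, 439.3, 344.0]
tool_rot: [-3.139, -0.003, -3.139]
force: [-0.2, -0.1, 0.3]
width: -0.1
gripper_force: 0.0
```

```bash
python3 - <<'E'
from h import *
st(); to([510,440,268],[np.pi,0,np.pi])
d=cam('scene');P=cloud(d);x,y,z=P[...,0],P[...,1],P[...,2]
m=(x>460)&(x<560)&(y>370)&(y<420)&(z>290)&(z<345); print(m.sum(),np.percentile(P[m],[5,50,95],axis=0).round() if m.any() else 0)
E
```

```text
{'clock': 42.65, 'qpos': [-0.461, 0.615, -0.567, 1.223, 0.319, 1.394, 0.574], 'eef_pos': [508.616, 439.323, 343.971], 'tool_rot': [-3.139, -0.003, -3.139], 'force': [-0.232, -0.09, 0.331], 'width': -0.052, 'gripper_force': 0.0}
shift [-0.16  0.09  7.6 ]
rot [-0.003 -0.003  0.003]
167 [[463. 372. 312.]
 [502. 400. 321.]
 [553. 407. 326.]]
```

Call:
{"name": "step_arm", "arguments": {
  "commands": [0,0,4,0,0,0,0,0,0,7.5,0,0,0,0,0,-3,7.5,0,0,0,0,0,-5.5,7.5,0,0,0,0,0,-8,7.6,0,0,0,0,0,-10.2,8,0,0,0,0,0,-12.2,8.8,0,0,0,0,0,-14.2,9.7,0,0,0,0,0,-16,10.6,0,0,0,0,0,-17.8,11.9,0,0,0,0]
}}

```text
clock: 43.7
eef_pos: [510.1, 259.1, 227.3]
tool_rot: [3.141, 0.001, 3.14]
force: [0.6, 1.4, -0.8]
width: 0.2
gripper_force: 1.0
```

```bash
python3 - <<'E'
from h import *
st();s=cam('side');P=cloud(s);x,y,z=P[...,0],P[...,1],P[...,2]
for z0 in range(120,320,20):
    m=(x>380)&(x<440)&(y>100)&(y<460)&(abs(z-z0)<6); print(z0,m.sum(),np.nanmedian(y[m]).round() if m.any() else '')
E
```

```text
{'clock': 43.7, 'qpos': [-0.153, 0.541, -0.568, 1.704, 0.337, 0.994, 0.727], 'eef_pos': [510.071, 259.082, 227.325], 'tool_rot': [3.141, 0.001, 3.14], 'force': [0.56, 1.418, -0.753], 'width': 0.22, 'gripper_force': 0.96}
120 4 363.0
140 50 328.0
160 40 289.0
180 35 287.0
200 38 262.0
220 44 237.0
240 42 211.0
260 57 201.0
280 0 
300 0
```

Call:
{"name": "step_arm", "arguments": {
  "commands": [0,0,-3,0,0,0,0,0,0.2,-5.5,0,0,0,0,0,-1.6,-5.5,0,0,0,0,0,-1.8,-3,0,0,0,0,0,-3.4,-0.9,0,0,0,0,0,-4.9,0.7,0,0,0,0,0,-6.2,2.5,0,0,0,0,0,-7.3,4.3,0,0,0,0,0,-8.3,6.3,0,0,0,0,0,-8.9,8,0,0,0,0]
}}

```text
clock: 44.75
eef_pos: [509.8, 169.5, 146.6]
tool_rot: [-3.14, -0.0, 3.14]
force: [1.0, 0.2, 0.3]
width: -0.3
gripper_force: 0.3
```

```bash
python3 - <<'E'
from h import *
st();s=cam('side');P=cloud(s);x,y,z=P[...,0],P[...,1],P[...,2]
m=(x>450)&(x<495)&(y>120)&(y<240)&(z>135)&(z<300); print(m.sum(),np.percentile(P[m],[5,50,95],axis=0).round() if m.any() else 0)
w=cam('wrist');P=cloud(w);x,y,z=P[...,0],P[...,1],P[...,2]
m=(x>450)&(x<485)&(y>140)&(y<240)&(z>135)&(z<230); print(m.sum(),np.percentile(P[m],[5,50,95],axis=0).round() if m.any() else 0)
E
```

```text
{'clock': 44.75, 'qpos': [-0.031, 0.591, -0.519, 1.884, 0.409, 0.774, 0.794], 'eef_pos': [509.829, 169.511, 146.572], 'tool_rot': [-3.14, -0.0, 3.14], 'force': [1.041, 0.229, 0.27], 'width': -0.342, 'gripper_force': 0.273}
217 [[452. 144. 136.]
 [481. 165. 170.]
 [494. 184. 278.]]
1607 [[452. 161. 162.]
 [466. 167. 165.]
 [483. 172. 167.]]
```

Call:
{"name": "step_arm", "arguments": {
  "commands": [0,-0.4,0.8,0,0,0,0,0,-0.5,1.5,0,0,0,0,0,-0.6,2.1,0,0,0,0,0,-0.6,2.6,0,0,0,0,0,-0.6,3.0,0,0,0,0,0,-0.6,3.0,0,0,0,0]
}}

```text
clock: 45.45
eef_pos: [511.0, 165.2, 123.2]
tool_rot: [-3.137, 0.005, -3.141]
force: [-11.1, -8.4, 47.9]
width: 0.1
gripper_force: 24.1
```

```bash
python3 - <<'E'
from h import *
st()
w=cam('wrist');P=cloud(w);x,y,z=P[...,0],P[...,1],P[...,2]
m=(x>450)&(x<485)&(y>140)&(y<240)&(z>135)&(z<230); print(m.sum(),np.percentile(P[m],[5,50,95],axis=0).round(1) if m.any() else 0)
E
```

```text
{'clock': 45.45, 'qpos': [-0.042, 0.621, -0.495, 1.91, 0.443, 0.717, 0.773], 'eef_pos': [511.006, 165.166, 123.178], 'tool_rot': [-3.137, 0.005, -3.141], 'force': [-11.055, -8.399, 47.9], 'width': 0.063, 'gripper_force': 24.122}
1712 [[451.7 157.5 145.3]
 [466.6 163.  148.5]
 [483.1 168.  150.1]]
```

Call:
{"name": "step_arm", "arguments": {
  "commands": [0,0,-1,0,0,0,0,0,0,-4,0,0,0,0,0,0,-9,0,0,0,0,0,-4,-14,0,0,0,0,0,-8,-16,0,0,0,0,0,-8,-16,0,0,0,0,0,-8,-16,0,0,0,0]
}}

```text
clock: 46.2
eef_pos: [510.9, 84.8, 278.5]
tool_rot: [-3.141, 0.003, 3.139]
force: [0.2, 0.5, -0.0]
width: -0.3
gripper_force: 0.0
```

```bash
python3 - <<'E'
from h import *
st()
w=cam('wrist');s=cam('side')
for d in(w,s):
    P=cloud(d);x,y,z=P[...,0],P[...,1],P[...,2]
    m=(x>450)&(x<560)&(y>130)&(y<240)&(z>135)&(z<200); print(m.sum(),np.percentile(P[m],[5,50,95],axis=0).round(1) if m.any() else 0)
cv2.imwrite('pics/v13.png',np.hstack([cv2.resize(w['image'][:,:,::-1],(400,300)),cv2.resize(s['image'][80:305,100:400,::-1],(400,300))]))
E
```

```text
{'clock': 46.2, 'qpos': [0.209, 0.406, -0.608, 1.775, 0.266, 1.041, 1.072], 'eef_pos': [510.856, 84.777, 278.468], 'tool_rot': [-3.141, 0.003, 3.139], 'force': [0.233, 0.48, -0.008], 'width': -0.269, 'gripper_force': 0.0}
1262 [[454.5 156.4 144.9]
 [500.8 160.9 148.9]
 [553.8 167.  150.6]]
182 [[454.5 157.9 140.1]
 [506.5 161.9 147.8]
 [557.  167.1 152.3]]
```

View pics/v13.png

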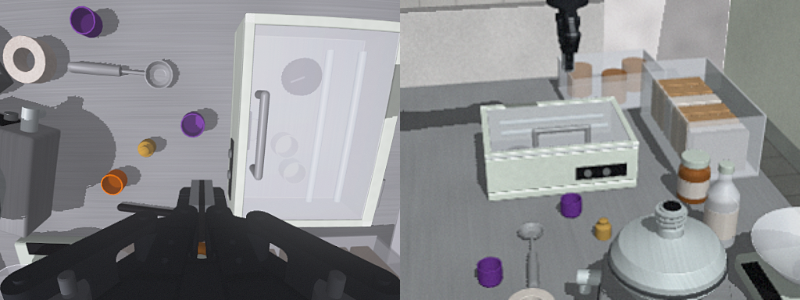

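```bash
python3 - <<'E'
from h import *
w=load('wrist');a=cam('scene')
A=cv2.resize(w['image'][20:290,300:480,::-1],None,fx=2.1,fy=2.1,interpolation=2)
B=cv2.resize(a['image'][160:290,260:390,::-1],(400,400),interpolation=2)
c=np.zeros((567,378+400,3),np.uint8);c[:A.shape[0],:A.shape[1]]=A;c[:400,378:]=B
cv2.imwrite('pics/v14.png',c)
P=cloud(w);x,y,z=P[...,0],P[...,1],P[...,2]
for u,v in((385,97),(364,186),(373,220)): print(at(P,u,v))
# project expected cup rims
M=w['world_to_cam'];
for p in((425,253,52),(510,252,56),(594,252,56)):
    q=(M@np.r_[p,1])[:3]; print(cv2.projectPoints(q.reshape(1,3),np.zeros(3),np.zeros(3),K(w),np.array(w['D'],float))[0].ravel())
E
```

```text
[427. 222. 110.]
[527. 208. 110.]
[570. 223. 110.]
[389.99476998  97.77742684]
[383.79618231 163.62283614]
[377.16849748 222.26601314]
```

View pics/v14.png

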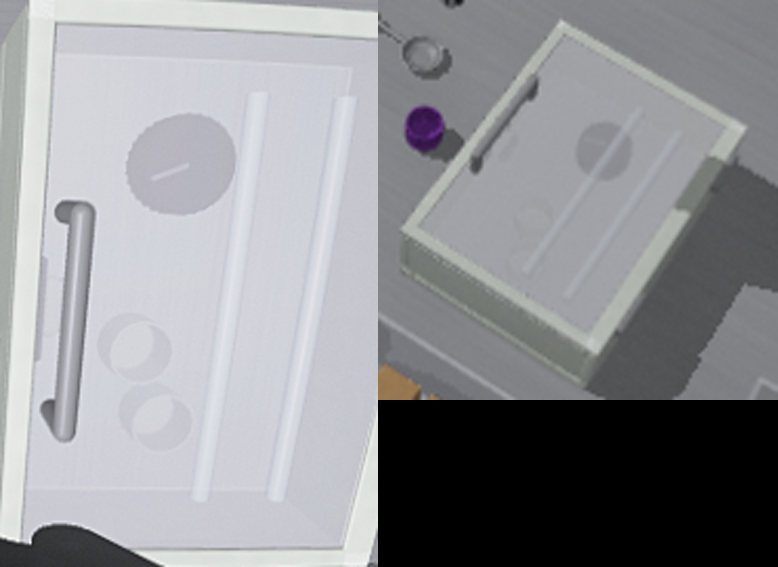

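The lid is snapped shut: the bar height matches the start to within 1 mm. The cap, at (180,165), and both cups, at (135,347) and (157,417), stand upright and apart inside. The middle cup has been nudged a few centimetres but is still on the floor.

```bash
python3 -c "
from cell import ctrl
print(ctrl.finish_job())"
```

```text
the job is handed in; nothing more can be done
None
```

The job is handed in, with no verdict shown: the cap and both white cups (the only two on the bench) stand upright on the steriliser's floor, and the lid is snapped shut.

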